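# Pack the drill battery under the push-latched tool tray

### The job

The orange tray on top of the tool box is held by a push-push latch: press it fully down and let it pop up to release it, then swing it up and back by its handle until it rests open. Lay the loose black-and-yellow drill battery flat in the empty bay underneath (the one with the blue pad), then swing the tray back down and press it until it latches. Prove that it really is locked with a gentle upward tug on the handle before you let go (press again if it comes up), and leave everything else where it is.

Things in the scene. Friction and masses are not known exactly. Their poses are not given: they have to be found in the camera images.
- toolbox: Grey open tool box, fixed, 150 (x) x 268 (y) x 70 mm high, walls and floor 4 mm. Origin: centre of its underside; x from its front (robot side) to its back, z up. A black latch block 28 mm wide, 47 mm high, along x through the middle, leaves two bays, each 142 (x) x 116 (y) mm, centred at y = +72 and -72 mm. Steel links outside the y sides (y = +-138 mm) carry the tray.
- tray: Orange tray over the box, 140 (x) x 264 (y) x 40 mm, walls 4 mm, with screws (drawn only); about 0.45 kg with its handle; always stays level, axes parallel to the tool box's. Origin: centre of its underside, above the tool box's underside: 80 mm latched, 100 mm popped up, 72 mm pressed home on the stop. The gap to the box's rim shows the state.
- handle (a point): Centre of the tray's black handle bar, 85 mm above the middle of the tray's underside (165 mm above the tool box's underside when latched). The bar is 16 (x) x 116 (y) x 20 (z) mm, free between uprights (20 x 10 mm) at y = +-53 mm. The tray can be pressed, swung and tugged by it.
- swing (a joint): Angle a (rad) of the links. Every point of the tray moves in the tool box's frame by x = 95 (cos 0.1745 - cos(0.1745 + a)), z = 95 (sin(0.1745 + a) - sin 0.1745) mm from its latched place: first up, then back. a = 0 latched, 0.22 popped up, -0.085 on the lower stop, 2.27 open on the rear stop (166 mm back, 45 mm up, clear of the bays), where it rests by its weight (any a past 1.4 falls open).
- latch (a joint): Height (m) of the yellow plunger under the tray: 0 latched, +0.020 popped up (released), -0.008 tray on its stop. Push-push: each full press, once let up again, changes latched to popped up and back. A press counts only nearly on the stop (beyond -0.007); a lighter one changes nothing. Pressing takes 4 to 8 N beyond the tray's weight, rising steeply at the stop.
- plunger_top (a point): Top of the yellow spring plunger, 14 x 14 mm, in the latch block, 34 mm in front of the tool box's centre, 80 mm above its underside when latched. It carries the tray from below. If it is pressed on its own while the tray is open it latches down and must be pressed again.
- bolt: Steel bolt on the plunger, 18 (x) x 14 x 5 mm. Latched, it lies over the steel hook under the tray: the tray can be lifted only about 4 to 7 mm, then stops. It draws back 12 mm (-x) only as the tray pops up: let it rise its 20 mm before pulling on. The first 5 N of a pull lift the tray's weight; over 30 N on the bolt would damage it.
- battery: Black drill battery with a yellow band, 92 (x) x 46 (y) mm, 34 mm high with a raised 60 x 40 mm top to 44 mm, about 0.4 kg, lying on the table to the right of the tool box (-y). Origin: centre of its underside; x along its length, z up.
- pad: Blue foam pad, 100 (x) x 80 (y) x 3 mm, fixed on the floor of the empty bay (either bay); origin: centre of its underside, axes about parallel to the tool box's. Its top is 7 mm above the tool box's underside. Hidden from view while the tray is down.
- bitcase: Green bit case, 95 x 52 x 38 mm, loose in the other bay; stays there. Origin: centre of its underside.
- glue: White and yellow glue bottle, 56 mm across, 170 mm high, left, bystander.
- screwjar: Clear jar, 72 mm across, 85 mm high, right, bystander.
- tape: Yellow tape measure, 70 x 40 x 65 mm, left, bystander.
- offcut: Wooden offcut, 100 x 60 x 38 mm, right, bystander.
There are look-alikes about, which are no part of the job. Leave any turquoise look-alike of the battery alone.

How it is judged:
By the outcome, as a careful person would: the job done as asked, in the order asked, and still so for the second after the job is handed in, with the robot touching nothing.
It also fails if it takes over 72 s, if anything falls off the work surface, if the arm or the gripper's body presses on something with over 40 N, if the wrist force passes 120 N, or if a joint passes its speed limit or range.

### The arm

A 6-joint arm with a two-finger parallel gripper is mounted at the origin on the work surface. World frame = base frame: x ahead of the robot, y to its left, z up, the work surface at z = 0. Lengths are in m, angles in rad, forces in N, time in s.
With the tool pointing down it reaches from about 0.325 to 0.9 m from the base axis. Payload 6.1 kg.
Tool frame: the origin (TCP) lies between the finger pads; the fingertips stand 19 mm ahead of it and the grasp point (between the pads) is the TCP; z points along the fingers, y is the direction in which the jaws open and shut (so a half turn about z gives the same grasp; the last joint's range is limited). The gripper opens to 87 mm and grips with 3 to 60 N. Pads are 19 mm wide; open, the fingers measure 117 mm over their backs; the gripper's body (75 mm by 190 mm) begins 51 mm behind the grasp point.
Start: joints at [1.092, 0.22, 1.526, -0, 1.395, -0.126], TCP at [0.216, 0.586, 0.242] pointing down, gripper open.
Joint ranges: [-2.98, 2.98], [-0.91, 2.08], [0.09, 2.57], [-1.24, 4.39], [0.2, 2.65], [-2.68, 2.68]. Speed limits (rad/s): [2.57, 2.57, 3.01, 3.14, 3.14, 3.14].

### API

Orientations are given as a unit quaternion [x, y, z, w].
In Python, from cell import ctrl, optics, finder gives the robot as it stands.
- The arm moves only by the tool drive_tool, never from a script. Its argument "rows" is text: rows parted by semicolons, each of 5 numbers parted by spaces: the shift along the tool's x, y, z in mm, then the turn about the tool's z in degrees, then the gripper's target within -1 to 1 (shut at 1, half-way at 0, fully open at -1). A call has 1 to 12 rows; each row shifts and turns the commanded pose from where the row before left it, along the tool's axes as they then stand; what a row does not reach is not made up. A row lasts 1/10 s, in which the tool goes at most 50 mm and 8.59 degrees, less where a joint would pass 70% of its speed; a pose out of reach is approached as far as the arm can. A call with a gripper value outside its range is refused whole. The fingers move at their own pace and stop on an object; "force" is the grip in N (left out, the last holds). Time passes only in rows, so rows that do not move let the fingers close. It gives the time, the measured TCP pose, the force and the opening at its end, in the units of the state.
- ctrl.state(): the state, without advancing time (a new reading comes with each control period).
- optics.grab_frame(name): name is "scene" or "top"; returns (picture, depth): 400x640x3 uint8, red, green, blue; 400x640 float32, m along the optical axis (not along the pixel's ray), 0 where there is no reading.
- optics.get_calibration(name): a dict with "vertical_fov" (degrees; the focal length in pixels is half the picture's height over the tangent of half this angle, whatever the lens; pixels are square), "cx", "cy" (the principal point, pixels), "dist" ([k1, k2, p1, p2, k3] as OpenCV has them; the pictures are not rectified), "pose" (4x4, takes a point from camera to world coordinates). Camera axes: x right, y up, looking along -z (the intrinsics and any distortion apply to the point x, -y, -z); pixel columns grow to the right and rows downward; lengths in m; the calibration is good to about 2 mm. A picture is of the moment at which its call begins. get_calibration takes no time and is no camera call.
- ctrl.finish_job(): hands the job in, once; it reports no verdict.
Trained networks look in the newest picture that a camera, given by its name, has taken for a name from the list of things; names that differ only in an ending like _2 or _b are one class to them, and where a whole thing is asked for, a point or a joint stands for the part that bears it (a point fixed in the world has none). Each returns a list of dicts, best first, with "score" (0 to 1); they miss things now and then, are a little off and sometimes report something else, mostly with a low value. They report only what shows in the picture. A call takes as long as a camera call. They do not tell look-alikes from the thing itself.
- finder.search_frame(target, camera): "xyz" ([x, y, z] in m, in world coordinates, good to about 4 mm: the middle of the surface that is visible of it).
- finder.regions_of(target, camera): "region" (400x640 bool, what is visible of it).
The state is a dict: "time": time; "qpos": joint angles; "dq": joint speeds; "tau": joint torques, N m; "eef_pos": TCP position; "orientation": TCP orientation; "wrist_force": force on the tool from outside, world axes, zero at the start; "torque": the same for the moment, N m; "width": finger opening in m.
Only numpy, scipy, OpenCV 4.12 (cv2) and the standard library are available. Lean on these libraries where they do the work, as an engineer would, in place of code of your own. Each camera call takes 0.05 s, during which the arm holds its last target.

## Working session

There is one attempt and no reset: what is moved stays moved. The work goes in short steps, Python scripts to look and compute and a tool call to move; the robot and the scene stay as the last step left them, time stands still between calls to the robot, and variables do not carry over. Pictures are saved under pics/ and viewed, and the job is handed in when it is done.

Besides the shell and the picture viewer there is one more tool, called after ">>>" by a JSON object that holds its "fn" and its "kwargs", one argument or row to a line. drive_tool: Moves the arm, as the interface text tells. Its arguments: {"type":"object","properties":{"rows":{"type":"string"},"force":{"type":"number"}},"required":["rows"]}

```bash
ls; mkdir -p pics; cat > h.py <<'E'
import numpy as np, cv2
from cell import ctrl, optics, finder
from scipy.spatial.transform import Rotation as R
def cal(n):
    c=optics.get_calibration(n); f=200/np.tan(np.radians(c["vertical_fov"])/2)
    K=np.array([[f,0,c["cx"]],[0,f,c["cy"]],[0,0,1.]]); return K,np.array(c["dist"],float),np.array(c["pose"])
def cloud(n,depth):
    K,d,T=cal(n); v,u=np.mgrid[0:400,0:640]
    p=cv2.undistortPoints(np.stack([u.ravel(),v.ravel()],1).astype(np.float64)[:,None],K,d)[:,0]
    z=depth.ravel(); P=np.stack([p[:,0]*z,-p[:,1]*z,-z],1)
    W=(P@T[:3,:3].T+T[:3,3]).reshape(400,640,3); W[depth==0]=np.nan; return W
def proj(n,pts):
    K,d,T=cal(n); P=(np.atleast_2d(pts)-T[:3,3])@T[:3,:3]; P=P*[1,-1,-1]
    return cv2.projectPoints(P,np.zeros(3),np.zeros(3),K,d)[0][:,0]
def save(n,name,pic): cv2.imwrite(f"pics/{name}.png",pic[:,:,::-1])
E
python3 - <<'E'
from h import *
for n in("scene","top"):
    p,d=optics.grab_frame(n); save(n,n+"0",p); np.savez(n+"0.npz",p=p,d=d)
    print(cal(n))
    for t in("toolbox","tray","handle","battery"):
        print(n,t,[(np.round(r["xyz"],3).tolist(),round(r["score"],2)) for r in finder.search_frame(t,n)])
s=ctrl.state();print({k:np.round(v,3).tolist() for k,v in s.items()})
E
```

```text
pics
(array([[416.37120464,   0.        , 324.85564814],
       [  0.        , 416.37120464, 204.15552832],
       [  0.        ,   0.        ,   1.        ]]), array([0.00504366, 0.        , 0.        , 0.        , 0.        ]), array([[-0.46638019, -0.48810845,  0.73772601,  1.56755229],
       [ 0.88437701, -0.27534252,  0.37691352,  0.51129718],
       [ 0.01915266,  0.82821292,  0.56008618,  0.93617709],
       [ 0.        ,  0.        ,  0.        ,  1.        ]]))
scene toolbox [([0.508, 0.115, 0.082], 0.61)]
scene tray [([0.479, 0.107, 0.098], 0.86), ([0.387, 0.41, 0.051], 0.38)]
scene handle [([0.481, 0.106, 0.094], 0.62)]
scene battery [([0.717, -0.314, 0.033], 0.93), ([0.56, -0.202, 0.033], 0.87), ([0.712, -0.174, 0.032], 0.72), ([0.579, -0.328, 0.03], 0.64), ([0.427, -0.305, 0.032], 0.58), ([0.509, 0.114, 0.083], 0.34)]
(array([[370.77749433,   0.        , 319.61960083],
       [  0.        , 370.77749433, 195.71222642],
       [  0.        ,   0.        ,   1.        ]]), array([0.00788361, 0.        , 0.        , 0.        , 0.        ]), array([[-0.03867448,  0.97344093, -0.22564802,  0.26679193],
       [-0.99923759, -0.038882  ,  0.00352614, -0.03115953],
       [-0.00534115,  0.22561236,  0.97420251,  1.34790712],
       [ 0.        ,  0.        ,  0.        ,  1.        ]]))
top toolbox [([0.47, 0.092, 0.085], 0.61)]
top tray [([0.475, 0.099, 0.086], 0.65)]
top handle [([0.472, 0.095, 0.085], 0.64), ([0.476, 0.096, 0.086], 0.3)]
top battery [([0.527, -0.205, 0.041], 0.91), ([0.693, -0.184, 0.038], 0.86), ([0.688, -0.323, 0.038], 0.78), ([0.556, -0.33, 0.047], 0.69)]
{'time': 0.5, 'qpos': [1.092, 0.22, 1.527, -0.0, 1.395, -0.126], 'dq': [-0.001, -0.002, -0.003, 0.003, -0.0, 0.0], 'tau': [-0.001, -49.404, -38.73, 0.07, 0.048, -0.0], 'eef_pos': [0.216, 0.586, 0.242], 'orientation': [0.175, 0.984, -0.0, 0.0], 'wrist_force': [0.017, 0.64, -0.294], 'torque': [-0.021, 0.002, 0.004], 'width': 0.087}
```

View pics/scene0.png

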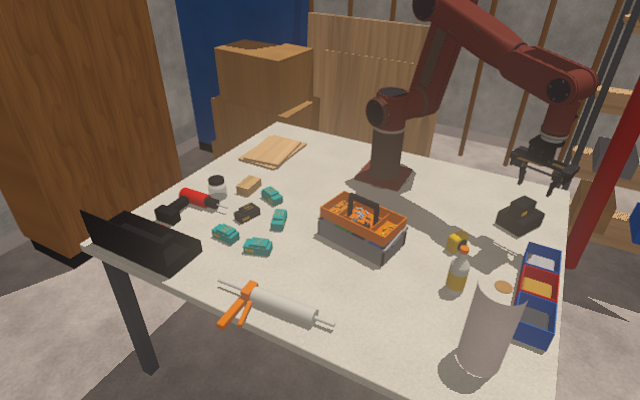

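View pics/top0.png

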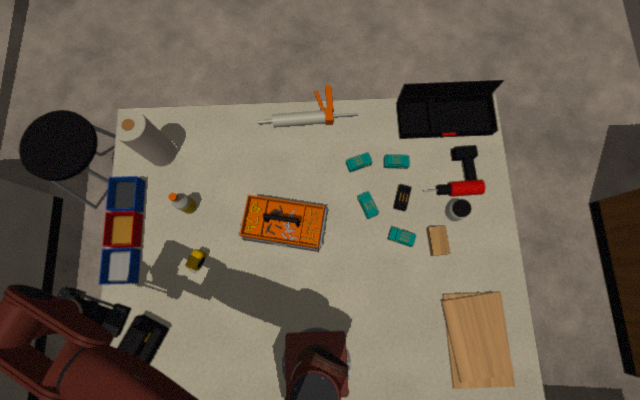

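The scene picture shows the tray at (363,217) and one black battery at (246,212), with four turquoise look-alikes at (272,195), (279,218), (225,233) and (257,246). In the top picture the black battery is at (402,197), and the turquoise ones are at (359,161), (396,161), (368,204) and (402,236). Only the black one with the yellow band fits the description. I'll check it in a crop and measure it.

```bash
python3 - <<'E'
from h import *
t=np.load("top0.npz"); s=np.load("scene0.npz")
a=cv2.resize(t["p"][140:260,340:480],None,fx=4,fy=4,interpolation=cv2.INTER_CUBIC)
b=cv2.resize(s["p"][170:270,190:310],None,fx=2,fy=2,interpolation=cv2.INTER_CUBIC)
c=np.zeros((480,800,3),np.uint8);c[:,:560]=a;c[:200,560:800]=b; save("",'crop1',c)
c=cv2.resize(t["p"][180:260,230:340],None,fx=6,fy=6,interpolation=cv2.INTER_CUBIC);save("",'crop2',c)
c=cv2.resize(s["p"][180:270,310:420],None,fx=6,fy=6,interpolation=cv2.INTER_CUBIC);save("",'crop3',c)
for n,z in(("top",t),("scene",s)):
    W=cloud(n,z["d"]); hsv=cv2.cvtColor(z["p"],cv2.COLOR_RGB2HSV)
    # table height check
    v,u=(350,400) if n=="top" else (300,180)
    print(n,"table",np.round(W[v,u],4))
    # tray
    X,Y,Z=W[...,0],W[...,1],W[...,2]
    m=(abs(X-.47)<.15)&(abs(Y-.1)<.2)&(hsv[...,0]<22)&(hsv[...,1]>150)&(Z>.06)
    print("orange z pct",np.round(np.nanpercentile(Z[m],[5,25,50,75,95,99]),4),m.sum())
    zt=np.nanpercentile(Z[m],97)
    rim=m&(Z>zt-.008); pts=W[rim][:,:2].astype(np.float32)
    r=cv2.minAreaRect(pts*1000);print("rim rect",r)
    # handle: above rim
    h=(abs(X-.47)<.12)&(abs(Y-.1)<.15)&(Z>zt+.03)&(Z<.25)
    print("handle",h.sum(),np.round(np.nanmean(W[h],0),4),np.round(np.nanpercentile(Z[h],[5,50,90,97]),4))
    if h.sum()>4: print(cv2.minAreaRect(W[h][:,:2].astype(np.float32)*1000))
    # battery
    m=(abs(X-.55)<.09)&(abs(Y+.22)<.09)&(Z>.012)&(Z<.06)
    nn,l=cv2.connectedComponents(m.astype(np.uint8))
    for i in range(1,nn):
        q=l==i
        if q.sum()<20: continue
        print("blob",q.sum(),np.argwhere(q).mean(0)[::-1],np.round(W[q].mean(0),4),np.median(z["p"][q],0),cv2.minAreaRect(W[q][:,:2].astype(np.float32)*1000),np.percentile(Z[q],95))
E
```

```text
top table [ 0.0307 -0.2881 -0.0009]
orange z pct [0.0799 0.0829 0.0853 0.0934 0.1213 0.1719] 2964
rim rect ((473.3764953613281, 95.027587890625), (263.6772766113281, 141.23837280273438), 78.75006103515625)
handle 200 [0.4716 0.0936 0.1727] [0.1603 0.1739 0.1768 0.1784]
((472.8977355957031, 94.81100463867188), (116.18009948730469, 17.36897087097168), 78.78572845458984)
blob 341 [367.49266862 204.36656891] [ 0.5316 -0.2071  0.0369] [ 15. 111.  98.] ((534.584228515625, -209.18777465820312), (91.83302307128906, 47.511688232421875), 21.502344131469727) 0.046708677527852016
scene table [ 0.5386 -0.8677 -0.7454]
orange z pct [0.0835 0.0869 0.0957 0.1098 0.1211 0.1235] 1734
rim rect ((475.743896484375, 97.05448150634766), (265.6496887207031, 147.0396728515625), 79.02901458740234)
handle 226 [0.4797 0.1005 0.1689] [0.1569 0.1711 0.1763 0.1779]
((477.1400146484375, 97.7835464477539), (116.29096221923828, 21.56549835205078), 79.116455078125)
blob 43 [256.1627907  211.20930233] [ 0.538  -0.3062  0.0253] [80. 74. 65.] ((539.5553588867188, -306.7865905761719), (10.541041374206543, 35.1485710144043), 72.85237121582031) 0.04022927764470866
blob 269 [278.15241636 218.95167286] [ 0.5489 -0.1996  0.0343] [ 82. 152. 136.] ((541.5924072265625, -205.52838134765625), (88.93090057373047, 46.758758544921875), 20.44877815246582) 0.046369109622100856
```

```bash
python3 - <<'E'
from h import *
t=np.load("top0.npz"); s=np.load("scene0.npz")
for n,z in(("top",t),("scene",s)):
    W=cloud(n,z["d"]); 
    X,Y,Z=W[...,0],W[...,1],W[...,2]
    m=(X>.35)&(X<.8)&(Y>-.5)&(Y<-.1)&(Z>.012)&(Z<.06)
    nn,l=cv2.connectedComponents(m.astype(np.uint8))
    for i in range(1,nn):
        q=l==i
        if q.sum()<20: continue
        tp=q&(Z>.039)
        print(n,"blob",q.sum(),np.argwhere(q).mean(0)[::-1],np.median(z["p"][q],0),cv2.minAreaRect(W[q][:,:2].astype(np.float32)*1000),np.percentile(Z[q],95),cv2.minAreaRect(W[tp][:,:2].astype(np.float32)*1000) if tp.sum()>5 else "")
E
```

```text
top blob 189 [420.32804233 133.91534392] [10.  9. 10.] ((795.22216796875, -424.1895751953125), (150.95147705078125, 7.755610942840576), 89.7543716430664) 0.0511260032228487 ((795.4503784179688, -423.98370361328125), (150.51126098632812, 6.808822154998779), 89.98808288574219)
top blob 326 [358.57361963 161.29141104] [ 13.5 109.   96. ] ((699.1674194335938, -186.85470581054688), (46.964210510253906, 91.77293395996094), 16.80465316772461) 0.04611308140053466 ((698.4658203125, -181.2723846435547), (39.60538101196289, 59.4780158996582), 15.991695404052734)
top blob 334 [395.98203593 160.4491018 ] [ 14. 108.  92.] ((696.0233764648438, -325.433837890625), (88.96438598632812, 46.47467041015625), 84.46456146240234) 0.04605859907820625 ((697.8101196289062, -323.39996337890625), (60.41096878051758, 40.70193099975586), 85.99102783203125)
top blob 339 [401.93215339 196.73746313] [26. 24. 20.] ((557.9229125976562, -337.1962890625), (47.86814880371094, 94.5894546508789), 72.5954360961914) 0.046603535882446166 ((552.1932373046875, -334.8785095214844), (39.90275573730469, 60.43326950073242), 72.32113
[... 3241 characters left out ...]
775390625) 0.045766824009330964 ((699.705810546875, -320.21661376953125), (63.69660186767578, 44.07494354248047), 87.25409698486328)
scene blob 210 [183.24761905 237.19047619] [59. 54. 48.] ((795.5120239257812, -422.37274169921875), (8.749963760375977, 153.5933837890625), 0.17613670229911804) 0.050215430534388865 ((795.5618286132812, -422.3617858886719), (153.59393310546875, 8.626922607421875), 89.97972869873047)
scene blob 396 [257.36363636 245.54545455] [ 82. 140. 123.] ((703.802001953125, -183.9066619873047), (48.64659881591797, 90.8833999633789), 17.464550018310547) 0.045379791116288454 ((700.3267211914062, -178.61798095703125), (45.15251159667969, 59.57168197631836), 18.280210494995117)
```

View pics/crop1.png

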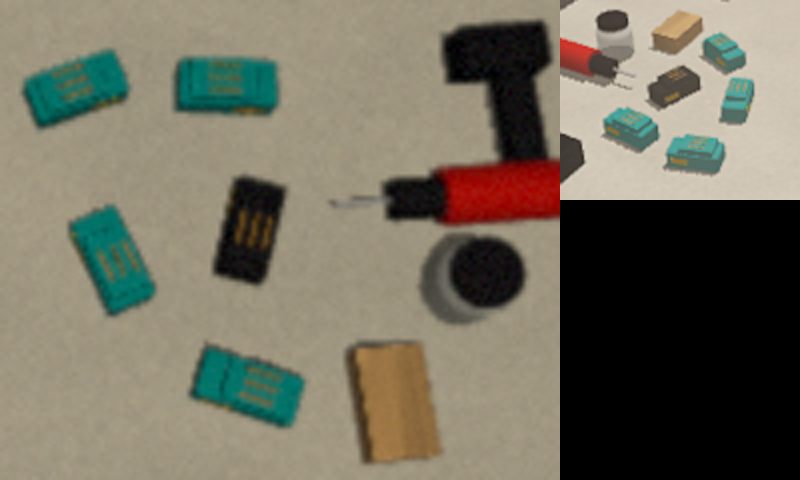

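View pics/crop3.png

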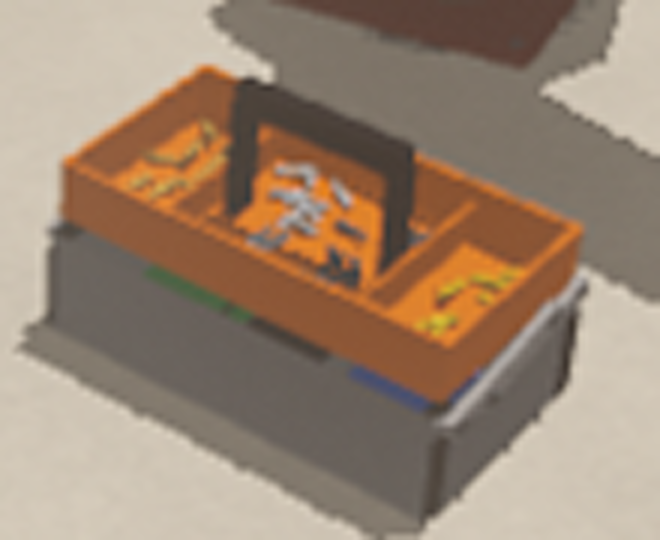

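The crop confirms it: the black battery with yellow marks is at top (402,197), centre about (0.560, -0.336), long axis about -17°. Four turquoise ones surround it and get left alone. The box yaw is about -11.2°, and the handle is about (0.4745, 0.096, 0.166) with the tray latched. There's a blue hint in the +y bay and a green one in the -y bay. I'll move above the handle.

>>> {"fn": "drive_tool", "kwargs": {
  "rows": "-34 -31 0 0 -1;-34 -31 0 0 -1;-34 -31 0 0 -1;-34 -31 0 0 -1;-34 -31 0 0 -1;-34 -31 0 0 -1;-34 -31 0 0 -1;-34 -31 0 0 -1;-34 -31 0 0 -1;-34 -31 0 0 -1;-34 -31 0 0 -1;-34 -31 0 0 -1"
}}

```text
time: 1.7
eef_pos: [0.4709, 0.0946, 0.242]
orientation: [0.176, 0.984, 0.0, 0.001]
wrist_force: [1.1, 0.6, -0.6]
width: 0.087
```

>>> {"fn": "drive_tool", "kwargs": {
  "rows": "0 0 0 8.1 -1;0 0 0 8.1 -1;0 0 0 8.1 -1;0 0 0 8.1 -1;0 0 0 8.1 -1;0 0 0 8.1 -1;0 0 0 8.1 -1;0 0 0 8.1 -1;0 0 0 8.1 -1;0 0 0 8.1 -1;0 0 0 0 -1"
}}

```text
time: 2.8
eef_pos: [0.4703, 0.0964, 0.2417]
orientation: [0.773, 0.634, 0.0, 0.0]
wrist_force: [-0.5, -0.3, 0.6]
width: 0.0868
```

```bash
cat >> h.py <<'E'
BY=np.radians(-11.2)
def to(target,yaw_y=None):
    "remaining shift in tool axes (mm) and turn (deg about tool z) so tool y points at yaw_y deg"
    s=ctrl.state(); M=R.from_quat(s["orientation"]).as_matrix(); d=M.T@(np.array(target)-s["eef_pos"])*1000
    a=np.degrees(np.arctan2(M[1,1],M[0,1])); t=None
    if yaw_y is not None: t=round(-((yaw_y-a+180)%360-180),2)
    print("t",round(s["time"],2),"pos",np.round(s["eef_pos"],4),"yawy",round(a,2),"shift",np.round(d,1),"turn",t,"F",np.round(s["wrist_force"],1),"w",round(s["width"],4))
E
python3 -c "
from h import *
to([.4745,.096,.166],-11.2)"
```

```text
t 2.8 pos [0.4703 0.0964 0.2417] yawy -11.28 shift [ 0.4  4.1 75.7] turn -0.08 F [-0.5 -0.3  0.6] w 0.0868
```

>>> {"fn": "drive_tool", "kwargs": {
  "rows": "0 4 25 0 -1;0 0 20 0 -1;0 0 15 0 -1;0 0 10 0 -1;0 0 6 0 -1;0 0 0 0 -1"
}}

```text
time: 3.4
eef_pos: [0.4739, 0.0956, 0.1651]
orientation: [0.772, 0.635, -0.0, -0.0]
wrist_force: [-1.0, -0.7, -0.8]
width: 0.0872
```

>>> {"fn": "drive_tool", "kwargs": {
  "rows": "0 0 0 0 0;0 0 0 0 0.6;0 0 0 0 1;0 0 0 0 1;0 0 0 0 1;0 0 0 0 1;0 0 0 0 1",
  "force": 40
}}

```text
time: 4.1
eef_pos: [0.4742, 0.0957, 0.1656]
orientation: [0.773, 0.635, 0.0, 0.0]
wrist_force: [-0.2, -0.4, 0.0]
width: 0.0391
```

>>> {"fn": "drive_tool", "kwargs": {
  "rows": "0 0 0 0 1;0 0 0 0 1;0 0 0 0 1;0 0 0 0 1;0 0 0 0 1;0 0 0 0 1;0 0 0 0 1"
}}

```text
time: 4.8
eef_pos: [0.4742, 0.0956, 0.1656]
orientation: [0.773, 0.635, 0.0, 0.0]
wrist_force: [0.6, 0.3, -0.1]
width: 0.0153
```

>>> {"fn": "drive_tool", "kwargs": {
  "rows": "0 -0.3 2 0 1;0 -0.3 2 0 1;0 -0.2 2 0 1;0 -0.2 1 0 1;0 0 0 0 1"
}}

```text
time: 5.3
eef_pos: [0.4733, 0.0958, 0.1589]
orientation: [0.773, 0.635, 0.0, 0.0]
wrist_force: [-2.7, -0.4, 5.0]
width: 0.0154
```

>>> {"fn": "drive_tool", "kwargs": {
  "rows": "0 -0.1 1 0 1;0 0 1 0 1;0 0 0.5 0 1;0 0 0 0 1"
}}

```text
time: 5.7
eef_pos: [0.4731, 0.0959, 0.1565]
orientation: [0.773, 0.635, -0.0, -0.0]
wrist_force: [-2.7, -0.5, 5.9]
width: 0.0158
```

>>> {"fn": "drive_tool", "kwargs": {
  "rows": "0 0 1 0 1;0 0 1 0 1;0 0 0 0 1"
}}

```text
time: 6.0
eef_pos: [0.4732, 0.0959, 0.1563]
orientation: [0.773, 0.635, -0.0, 0.0]
wrist_force: [-9.1, -0.3, 19.2]
width: 0.016
```

>>> {"fn": "drive_tool", "kwargs": {
  "rows": "0 0.3 -4 0 1;0 0.4 -4 0 1;0 0.6 -4 0 1;0 0.7 -4 0 1;0 1.0 -4 0 1;0 1.2 -4 0 1;0 1.4 -3 0 1;0 0.9 -2 0 1;0 0 0 0 1;0 0 0 0 1"
}}

```text
time: 7.0
eef_pos: [0.4791, 0.0947, 0.1827]
orientation: [0.773, 0.635, -0.0, -0.0]
wrist_force: [-0.4, 0.7, -4.3]
width: 0.0157
```

```bash
python3 - <<'E'
from h import *
c=np.array([.4735,.096,.1645]); bx=np.array([np.cos(BY),np.sin(BY)])
def P(a): return np.r_[c[:2]+bx*.095*(np.cos(.1745)-np.cos(.1745+a)),c[2]+.095*(np.sin(.1745+a)-.17362)]
to(P(.22),-11.2)
p,d=optics.grab_frame("scene"); c=cv2.resize(p[150:280,300:440],None,fx=5,fy=5);save("",'pop',c)
E
```

```text
t 7.0 pos [0.4791 0.0947 0.1827] yawy -11.21 shift [ 0.2  0.1 -1.8] turn -0.01 F [-0.4  0.7 -4.3] w 0.0157
```

View pics/pop.png

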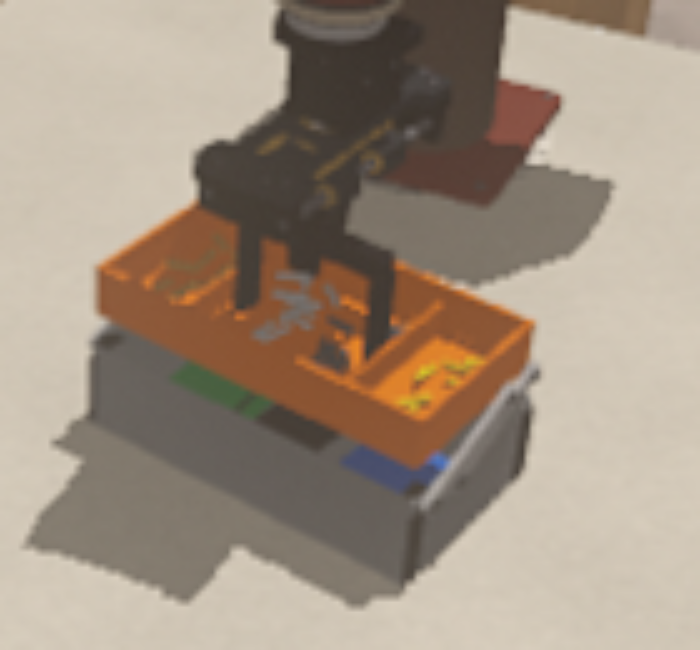

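>>> {"fn": "drive_tool", "kwargs": {
  "rows": "0 0 0 0 1;0 0 0 0 1;0 0 0 0 1"
}}

```text
time: 7.35
eef_pos: [0.4792, 0.0946, 0.1829]
orientation: [0.773, 0.635, -0.0, -0.0]
wrist_force: [-2.2, 1.0, -1.3]
width: 0.0158
```

>>> {"fn": "drive_tool", "kwargs": {
  "rows": "0 0.3 -1 0 1;0 0.3 -1 0 1;0 0 0 0 1;0 0 0 0 1"
}}

```text
time: 7.75
eef_pos: [0.4804, 0.0944, 0.1858]
orientation: [0.773, 0.635, 0.0, 0.0]
wrist_force: [-3.8, -0.1, 3.2]
width: 0.0153
```

```bash
cat >> h.py <<'E'
C=np.array([.4742,.0957,.1643]); BX=np.array([np.cos(BY),np.sin(BY)])
def P(a): return np.r_[C[:2]+BX*.095*(np.cos(.1745)-np.cos(.1745+a)),C[2]+.095*(np.sin(.1745+a)-.17362)]
E
python3 - <<'E'
from h import *
to(P(.23),-11.2)
A=np.r_[.23,np.linspace(.33,2.24,18)]
prev=P(.23)
for a in A[1:]:
    q=P(a);d=q-prev;prev=q;print(round(a,2),round(d[:2]@BX*1000,1),round(-d[2]*1000,1))
E
```

```text
t 7.75 pos [0.4804 0.0944 0.1858] yawy -11.21 shift [ 0.  -0.1  0.6] turn -0.01 F [-3.8 -0.1  3.2] w 0.0153
0.33 4.2 -8.5
0.44 5.7 -9.0
0.55 6.6 -8.3
0.67 7.5 -7.5
0.78 8.3 -6.7
0.89 9.0 -5.7
1.0 9.6 -4.6
1.12 10.1 -3.5
1.23 10.4 -2.4
1.34 10.6 -1.2
1.45 10.7 0.0
1.57 10.6 1.2
1.68 10.4 2.4
1.79 10.1 3.5
1.9 9.6 4.6
2.02 9.0 5.7
2.13 8.3 6.7
2.24 7.5 7.6
```

>>> {"fn": "drive_tool", "kwargs": {
  "rows": "0 4.2 -8.5 0 1;0 5.7 -9 0 1;0 6.6 -8.3 0 1;0 7.5 -7.5 0 1;0 8.3 -6.7 0 1;0 9 -5.7 0 1;0 9.6 -4.6 0 1;0 10.1 -3.5 0 1"
}}

```text
time: 8.55
eef_pos: [0.5412, 0.0824, 0.2397]
orientation: [0.773, 0.635, 0.0, 0.0]
wrist_force: [-2.0, -0.1, -2.9]
width: 0.0157
```

>>> {"fn": "drive_tool", "kwargs": {
  "rows": "0 10.4 -2.4 0 1;0 10.6 -1.2 0 1;0 10.7 0 0 1;0 10.6 1.2 0 1;0 10.4 2.4 0 1;0 10.1 3.5 0 1;0 9.6 4.6 0 1;0 9 5.7 0 1;0 8.3 6.7 0 1;0 7.5 7.6 0 1;0 0 0 0 1;0 0 0 0 1"
}}

```text
time: 9.75
eef_pos: [0.6362, 0.0635, 0.2103]
orientation: [0.773, 0.635, 0.0, 0.0]
wrist_force: [5.2, -0.8, -1.2]
width: 0.016
```

```bash
python3 - <<'E'
from h import *
to(P(2.27),-11.2)
E
```

```text
t 9.75 pos [0.6362 0.0635 0.2103] yawy -11.23 shift [0.1 1.2 1.5] turn -0.03 F [ 5.2 -0.8 -1.2] w 0.016
```

>>> {"fn": "drive_tool", "kwargs": {
  "rows": "0 1 1.5 0 1;0 0 0 0 0.7;0 0 0 0 0.3;0 0 0 0 0;0 0 0 0 0;0 0 0 0 0;0 0 0 0 0"
}}

```text
time: 10.45
eef_pos: [0.636, 0.0636, 0.2092]
orientation: [0.773, 0.635, -0.0, -0.0]
wrist_force: [-0.8, -0.2, 0.7]
width: 0.0416
```

>>> {"fn": "drive_tool", "kwargs": {
  "rows": "0 0 -20 0 -0.5;0 0 -30 0 -0.5;0 0 -20 0 -0.5;-45 0 0 0 -0.5;-48 0 0 0 -0.5;-48 0 0 0 -0.5;-48 0 0 0 -0.5;-48 0 0 0 -0.5;-48 0 0 0 -0.5"
}}

```text
time: 11.35
eef_pos: [0.5801, -0.2177, 0.2795]
orientation: [0.773, 0.635, 0.0, 0.0]
wrist_force: [0.5, -0.2, -0.2]
width: 0.0652
```

```bash
python3 - <<'E'
from h import *
for n in("scene","top"):
    p,d=optics.grab_frame(n); np.savez(n+"1.npz",p=p,d=d)
    c=cv2.resize(p[130:280,300:450] if n=="scene" else p[140:270,220:360],None,fx=5.3 if n=="top" else 4,fy=5.3 if n=="top" else 4,interpolation=cv2.INTER_CUBIC)[:600,:800];save("",n+'1c',c)
to([.56,-.336,.15],73)
E
```

```text
t 11.45 pos [ 0.5791 -0.2218  0.2791] yawy -11.57 shift [-115.4    4.2  129.4] turn -84.57 F [ 0.1  0.1 -0.1] w 0.065
```

View pics/scene1c.png

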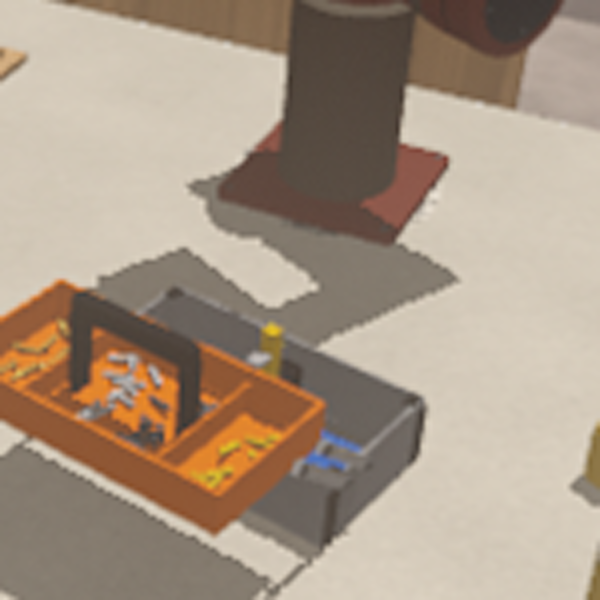

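View pics/top1c.png

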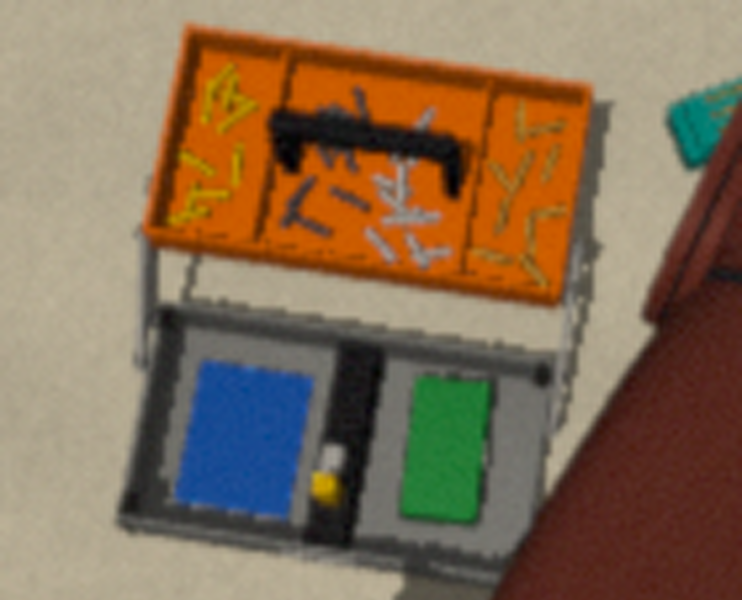

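The tray rests open. The empty bay with the blue pad is on the +y side, at about (245,440) in the top crop. The green bit case is in the other bay at (447,450), and the plunger is up at (326,487). Next I'll measure the pad, the plunger and the links.

```bash
python3 - <<'E'
from h import *
z=np.load("top1.npz"); W=cloud("top",z["d"]); hsv=cv2.cvtColor(z["p"],cv2.COLOR_RGB2HSV); X,Y,Z=W[...,0],W[...,1],W[...,2]
m=(hsv[...,0]>100)&(hsv[...,0]<125)&(hsv[...,1]>150)&(abs(Y-.15)<.12)&(abs(X-.47)<.1)
print("pad",m.sum(),cv2.minAreaRect(W[m][:,:2].astype(np.float32)*1000),np.nanmedian(Z[m]))
# box frame
B=C[:2]
L=np.stack([(X-B[0])*BX[0]+(Y-B[1])*BX[1],-(X-B[0])*BX[1]+(Y-B[1])*BX[0],Z],-1)*1000
pb=L[m]; print("pad box-frame",np.nanpercentile(pb,[2,50,98],0).round(1))
for lo,hi,nm in((-20,20,"latch"),(125,150,"linkL"),(-150,-125,"linkR")):
    q=(L[...,1]>lo)&(L[...,1]<hi)&(L[...,2]>76)&(abs(L[...,0])<100)
    o=L[q]; o=o[np.argsort(o[:,0])]
    print(nm,len(o)); print(o[:: max(1,len(o)//25)].round(0).tolist())
m=(hsv[...,0]>40)&(hsv[...,0]<75)&(hsv[...,1]>120)&(abs(L[...,0])<75)&(abs(L[...,1])<140)
print("case",cv2.minAreaRect(L[m][:,:2].astype(np.float32)),np.nanmedian(L[m],0))
t=finder.search_frame("pad","top");print([(np.round(r["xyz"],3),r["score"]) for r in t[:2]])
E
```

```text
pad 559 ((486.0324401855469, 164.96795654296875), (78.48190307617188, 97.8630599975586), 78.56494140625) 0.005860615095173438
pad box-frame [[-48.6  33.4  -0.4]
 [ -3.   70.7   5.9]
 [ 44.6 107.6  11.4]]
latch 88
[[-42.0, -0.0, 93.0], [-42.0, -4.0, 95.0], [-39.0, -4.0, 100.0], [-36.0, 0.0, 101.0], [-33.0, 4.0, 101.0], [-33.0, -3.0, 102.0], [-30.0, 5.0, 98.0], [-29.0, -5.0, 101.0], [-23.0, -2.0, 82.0], [-19.0, 2.0, 78.0], [-17.0, 2.0, 82.0], [-15.0, -8.0, 81.0], [-12.0, -4.0, 84.0], [-9.0, 4.0, 80.0], [95.0, 17.0, 130.0], [95.0, -6.0, 129.0], [95.0, 5.0, 149.0], [95.0, 11.0, 159.0], [96.0, 18.0, 154.0], [96.0, -13.0, 131.0], [96.0, -10.0, 128.0], [96.0, -9.0, 156.0], [96.0, 3.0, 134.0], [96.0, 2.0, 148.0], [96.0, -14.0, 143.0], [96.0, -7.0, 138.0], [98.0, -9.0, 163.0], [98.0, 18.0, 158.0], [99.0, 4.0, 164.0], [99.0, 1.0, 163.0]]
linkL 66
[[34.0, 140.0, 77.0], [41.0, 137.0, 82.0], [45.0, 135.0, 77.0], [49.0, 135.0, 79.0], [51.0, 135.0, 85.0], [54.0, 135.0, 86.0], [58.0, 136.0, 88.0], [60.0, 135.0, 95.0], [63.0, 135.0, 95.0], [66.0, 135.0, 99.0], [68.0, 138.0, 106.0], [70.0, 135.0, 83.0
[... 982 characters left out ...]
1.0, -139.0, 111.0], [83.0, -139.0, 119.0], [86.0, -138.0, 122.0], [86.0, -141.0, 124.0], [86.0, -142.0, 106.0], [89.0, -141.0, 125.0], [90.0, -138.0, 120.0], [92.0, -137.0, 124.0], [93.0, -140.0, 124.0], [94.0, -140.0, 132.0], [95.0, -126.0, 137.0], [95.0, -126.0, 165.0], [95.0, -130.0, 137.0], [95.0, -130.0, 151.0], [95.0, -126.0, 148.0], [95.0, -130.0, 165.0], [96.0, -133.0, 162.0], [97.0, -133.0, 145.0], [98.0, -133.0, 127.0], [99.0, -139.0, 128.0], [99.0, -129.0, 164.0], [99.0, -132.0, 166.0], [99.0, -143.0, 128.0], [99.0, -126.0, 160.0]]
case ((8.54086685180664, -70.83338928222656), (95.43651580810547, 51.241188049316406), 3.2238919734954834) [  6.67643821 -71.36044145  40.6810038 ]
[]
```

>>> {"fn": "drive_tool", "kwargs": {
  "rows": "-20 1 20 -8.5 -0.5;0 0 0 -8.5 -0.5;0 0 0 -8.5 -0.5;0 0 0 -8.5 -0.5;0 0 0 -8.5 -0.5;0 0 0 -8.5 -0.5;0 0 0 -8.5 -0.5;0 0 0 -8.5 -0.5;0 0 0 -8.5 -0.5;0 0 0 -8 -0.5;0 0 0 0 -0.5"
}}

```text
time: 12.6
eef_pos: [0.5783, -0.2343, 0.2592]
orientation: [0.144, 0.99, 0.0, -0.0]
wrist_force: [0.8, 0.9, -0.1]
width: 0.0653
```

```bash
python3 -c "
from h import *
to([.56,-.336,.10],73)"
```

```text
t 12.6 pos [ 0.5783 -0.2343  0.2592] yawy 73.44 shift [ -11.5 -102.8  159.2] turn 0.44 F [ 0.8  0.9 -0.1] w 0.0653
```

>>> {"fn": "drive_tool", "kwargs": {
  "rows": "-5 -35 20 0.5 -0.5;-8 -35 25 0 -0.5;-9 -35 25 0 -0.5;0 0 25 0 -0.5;0 0 20 0 -0.5;0 0 0 0 -0.5;0 0 0 0 -0.5"
}}

```text
time: 13.3
eef_pos: [0.5684, -0.3419, 0.1443]
orientation: [0.15, 0.989, 0.0, -0.0]
wrist_force: [-0.5, -0.1, -0.1]
width: 0.0649
```

```bash
python3 -c "
from h import *
to([.5715,-.339,.039],72.8)"
```

```text
t 13.3 pos [ 0.5684 -0.3419  0.1443] yawy 72.71 shift [ -2.1   3.7 105.3] turn -0.09 F [-0.5 -0.1 -0.1] w 0.0649
```

>>> {"fn": "drive_tool", "kwargs": {
  "rows": "-2 3.7 30 0 -0.5;0 0 30 0 -0.5;0 0 20 0 -0.5;0 0 15 0 -0.5;0 0 10 0 -0.5;0 0 0 0 -0.5;0 0 0 0 0.2",
  "force": 55
}}

```text
time: 14.0
eef_pos: [0.572, -0.3402, 0.0405]
orientation: [0.15, 0.989, -0.0, 0.001]
wrist_force: [0.4, -0.3, -0.8]
width: 0.0624
```

>>> {"fn": "drive_tool", "kwargs": {
  "rows": "0 0 0 0 0.6;0 0 0 0 0.8;0 0 0 0 1;0 0 0 0 1;0 0 0 0 1;0 0 0 0 1;0 0 0 0 1;0 0 0 0 1"
}}

```text
time: 14.8
eef_pos: [0.5718, -0.3405, 0.0405]
orientation: [0.15, 0.989, -0.001, 0.001]
wrist_force: [-0.5, -1.1, 5.9]
width: 0.0457
```

>>> {"fn": "drive_tool", "kwargs": {
  "rows": "0 0 -10 0 1;0 0 -20 0 1;0 0 -30 0 1;0 0 0 0 1"
}}

```text
time: 15.2
eef_pos: [0.5733, -0.3411, 0.1034]
orientation: [0.15, 0.989, -0.001, 0.003]
wrist_force: [-0.1, -1.6, -3.1]
width: 0.0455
```

```bash
python3 - <<'E'
from h import *
for n,r in(("scene",(170,270,190,310)),("top",(140,260,340,480))):
    p,d=optics.grab_frame(n); c=cv2.resize(p[r[0]:r[1],r[2]:r[3]],None,fx=5,fy=5,interpolation=cv2.INTER_CUBIC);save("",n+'2c',c)
T=np.r_[C[:2]+14e-3*BX+71e-3*np.array([-BX[1],BX[0]]),.25]
print(T);to(T,78.8)
E
```

```text
[0.50172401 0.16262854 0.25      ]
t 15.3 pos [ 0.5712 -0.3396  0.099 ] yawy 72.79 shift [ 214.9  459.2 -151.1] turn -6.01 F [-0.4  0.5 -4.7] w 0.0451
```

View pics/scene2c.png

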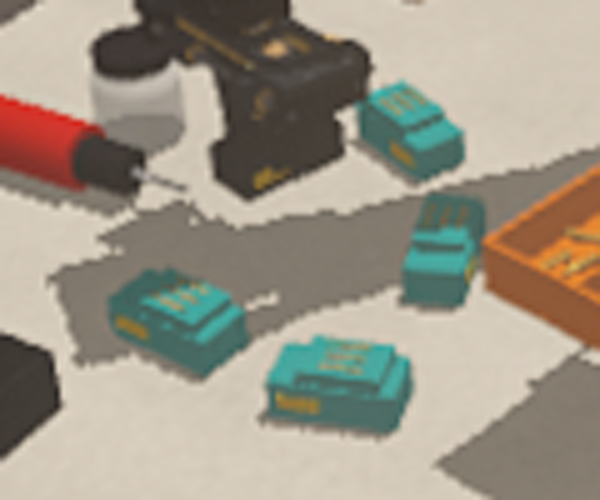

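>>> {"fn": "drive_tool", "kwargs": {
  "rows": "0 0 -30 0 1;0 0 -40 0 1;0 0 -40 -1 1;0 0 -40 -2 1;0 0 -10 -3 1;0 0 0 0 1"
}}

```text
time: 15.9
eef_pos: [0.5716, -0.34, 0.26]
orientation: [0.097, 0.995, -0.0, 0.001]
wrist_force: [-0.1, 0.1, -5.4]
width: 0.0454
```

```bash
python3 -c "
from h import *
to([.5017,.1626,.26],78.8)"
```

```text
t 15.9 pos [ 0.5716 -0.34    0.26  ] yawy 78.81 shift [166.1 479.5  -0.7] turn 0.01 F [-0.1  0.1 -5.4] w 0.0454
```

>>> {"fn": "drive_tool", "kwargs": {
  "rows": "15 25 0 0 1;15 43 0 0 1;15 45 0 0 1;15 45 0 0 1;15 45 0 0 1;15 45 0 0 1;15 45 0 0 1;15 45 0 0 1;15 45 0 0 1;15 45 0 0 1;8 30 0 0 1;8 20 0 0 1"
}}

```text
time: 17.1
eef_pos: [0.499, 0.1636, 0.2554]
orientation: [0.097, 0.995, -0.0, -0.003]
wrist_force: [-0.3, 0.2, -3.4]
width: 0.0457
```

>>> {"fn": "drive_tool", "kwargs": {
  "rows": "0 0 0 0 1;0 0 0 0 1"
}}

```text
time: 17.3
eef_pos: [0.4998, 0.1614, 0.2562]
orientation: [0.097, 0.995, -0.001, -0.002]
wrist_force: [-0.3, -0.3, -5.1]
width: 0.0456
```

```bash
python3 -c "
from h import *
to([.5017,.1626,.13],78.8)"
```

```text
t 17.3 pos [0.4998 0.1614 0.2562] yawy 78.81 shift [ -2.2   1.8 126.2] turn 0.01 F [-0.3 -0.3 -5.1] w 0.0456
```

>>> {"fn": "drive_tool", "kwargs": {
  "rows": "-2 2 20 0 1;0 0 30 0 1;0 0 30 0 1;0 0 25 0 1;0 0 20 0 1;0 0 0 0 1;0 0 0 0 1"
}}

```text
time: 18.0
eef_pos: [0.5032, 0.162, 0.1335]
orientation: [0.099, 0.995, -0.0, -0.001]
wrist_force: [1.0, 0.3, -4.5]
width: 0.0454
```

```bash
python3 - <<'E'
from h import *
for n,r in(("scene",(150,270,310,440)),("top",(140,260,230,350))):
    p,d=optics.grab_frame(n); c=cv2.resize(p[r[0]:r[1],r[2]:r[3]],None,fx=5,fy=5,interpolation=cv2.INTER_CUBIC);save("",n+'3c',c)
to([.5017,.1626,.0475],78.8)
E
```

```text
t 18.1 pos [0.5046 0.1626 0.1354] yawy 78.73 shift [ 3.  -0.6 87.9] turn -0.07 F [ 0.2  0.9 -4.4] w 0.0452
```

View pics/scene3c.png

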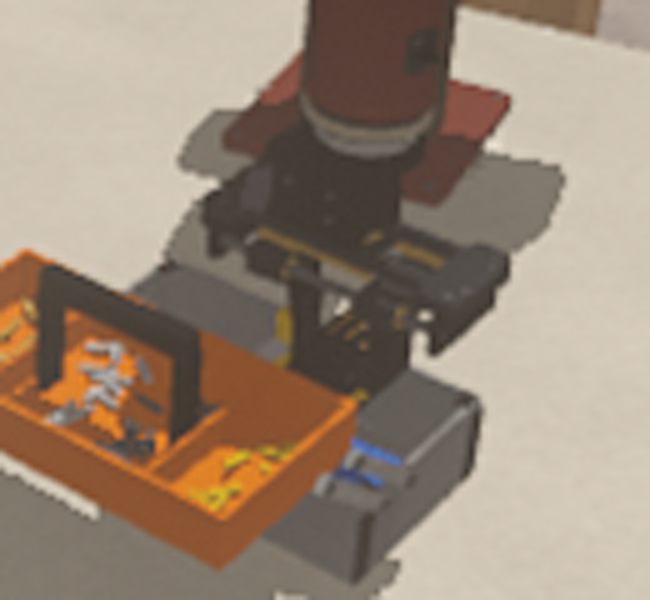

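View pics/top3c.png

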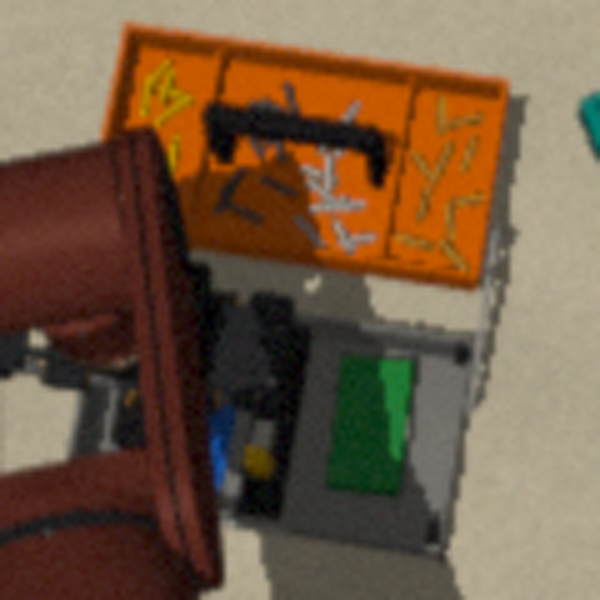

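>>> {"fn": "drive_tool", "kwargs": {
  "rows": "3 0 20 0 1;0 0 20 0 1;0 0 15 0 1;0 0 10 0 1;0 0 6 0 1;0 0 4 0 1;0 0 0 0 1;0 0 0 0 1"
}}

```text
time: 18.9
eef_pos: [0.5012, 0.1636, 0.0598]
orientation: [0.098, 0.995, 0.0, 0.0]
wrist_force: [0.6, -0.4, -3.2]
width: 0.0457
```

```bash
python3 -c "
from h import *
to([.5017,.1626,.0475],78.8)"
```

```text
t 18.9 pos [0.5012 0.1636 0.0598] yawy 78.79 shift [-0.7 -0.9 12.3] turn -0.01 F [ 0.6 -0.4 -3.2] w 0.0457
```

>>> {"fn": "drive_tool", "kwargs": {
  "rows": "-0.7 -0.9 3 0 1;0 0 3 0 1;0 0 3 0 1;0 0 1.5 0 1;0 0 0 0 1;0 0 0 0 1"
}}

```text
time: 19.5
eef_pos: [0.5012, 0.1626, 0.0487]
orientation: [0.098, 0.995, -0.0, -0.0]
wrist_force: [0.1, -0.3, -5.2]
width: 0.0452
```

>>> {"fn": "drive_tool", "kwargs": {
  "rows": "0 0 1 0 1;0 0 1 0 1;0 0 0 0 1;0 0 0 0 1"
}}

```text
time: 19.9
eef_pos: [0.5015, 0.1626, 0.0475]
orientation: [0.098, 0.995, 0.0, 0.0]
wrist_force: [-3.3, -0.2, 6.0]
width: 0.0453
```

>>> {"fn": "drive_tool", "kwargs": {
  "rows": "0 0 0 0 0.3;0 0 0 0 0;0 0 0 0 -0.35;0 0 0 0 -0.35;0 0 0 0 -0.35"
}}

```text
time: 20.4
eef_pos: [0.5016, 0.1626, 0.0468]
orientation: [0.098, 0.995, 0.0, 0.0]
wrist_force: [0.8, 0.2, -0.9]
width: 0.0574
```

>>> {"fn": "drive_tool", "kwargs": {
  "rows": "0 0 -5 0 -0.35;0 0 -15 0 -0.35;0 0 -30 0 -0.35;0 0 -40 0 -0.35;0 0 -45 0 -0.35;0 0 -45 0 -0.35;0 0 -30 0 -0.35;30 0 0 0 -0.35;45 0 0 0 -0.35;45 0 0 0 -0.35;30 0 0 0 -0.35"
}}

```text
time: 21.5
eef_pos: [0.3519, 0.192, 0.2577]
orientation: [0.098, 0.995, 0.0, 0.0]
wrist_force: [0.6, 0.7, 0.6]
width: 0.0587
```

```bash
python3 - <<'E'
from h import *
for n,r in(("scene",(130,270,310,440)),("top",(140,260,210,370))):
    p,d=optics.grab_frame(n); np.savez(n+"4.npz",p=p,d=d);c=cv2.resize(p[r[0]:r[1],r[2]:r[3]],None,fx=4,fy=4,interpolation=cv2.INTER_CUBIC);save("",n+'4c',c)
to(P(2.27)+[0,0,.08],-11.2)
E
```

```text
t 21.6 pos [0.3515 0.1924 0.2579] yawy 78.92 shift [-305.4  -71.7  -30.6] turn 90.12 F [0.7 0.2 0.5] w 0.0581
```

View pics/top4c.png

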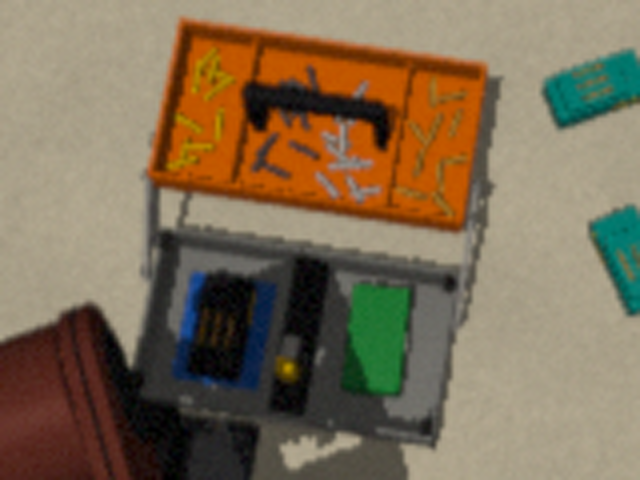

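View pics/scene4c.png

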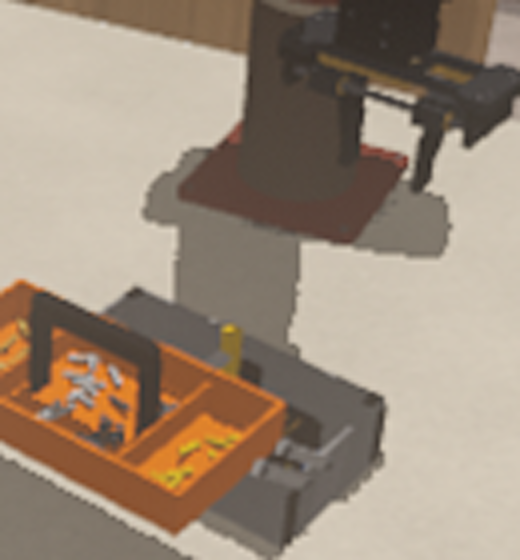

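The battery lies on the blue pad at (222,325) in the top crop, parallel to the bay. The plunger at (288,368) is still up and the tray is still open. I'll check that the battery is flat from the depth picture.

```bash
python3 - <<'E'
from h import *
z=np.load("top4.npz"); W=cloud("top",z["d"]); X,Y,Z=W[...,0],W[...,1],W[...,2]
B=C[:2]
L=np.stack([(X-B[0])*BX[0]+(Y-B[1])*BX[1],-(X-B[0])*BX[1]+(Y-B[1])*BX[0],Z],-1)*1000
m=(abs(L[...,0])<62)&(L[...,1]>25)&(L[...,1]<118)&(L[...,2]>25)&(L[...,2]<65)
q=L[m]; print(m.sum(),cv2.minAreaRect(q[:,:2].astype(np.float32)))
t=q[q[:,2]>46]; A=np.c_[t[:,:2]-t[:,:2].mean(0),np.ones(len(t))]; print(len(t),np.linalg.lstsq(A,t[:,2],rcond=None)[0],cv2.minAreaRect(t[:,:2].astype(np.float32)))
E
```

```text
344 ((-0.7982826232910156, 69.52311706542969), (46.57326126098633, 92.32505798339844), 89.82142639160156)
177 [-1.06916733e-02  1.32401061e-02  5.00302207e+01] ((-3.336629867553711, 69.06315612792969), (40.49021530151367, 65.67240905761719), 88.32327270507812)
```

>>> {"fn": "drive_tool", "kwargs": {
  "rows": "-20 -5 -31 0 -0.35;-30 -7 0 0 -0.35;-35 -8 0 0 -0.35;-35 -8 0 0 -0.35;-35 -8 0 0 -0.35;-35 -8 0 0 -0.35;-35 -8 0 0 -0.35;-35 -8 0 0 -0.35;-25 -7 0 0 -0.35;-20 -5 0 0 -0.35;0 0 0 0 -0.35"
}}

```text
time: 22.7
eef_pos: [0.6415, 0.0597, 0.2877]
orientation: [0.099, 0.995, -0.0, 0.0]
wrist_force: [-0.8, 0.1, 0.5]
width: 0.0585
```

>>> {"fn": "drive_tool", "kwargs": {
  "rows": "0 0 0 8.5 -0.35;0 0 0 8.5 -0.35;0 0 0 8.5 -0.35;0 0 0 8.5 -0.35;0 0 0 8.5 -0.35;0 0 0 8.5 -0.35;0 0 0 8.5 -0.35;0 0 0 8.5 -0.35;0 0 0 8.5 -0.35;0 0 0 8.5 -0.35;0 0 0 5 -0.35;0 0 0 0 -0.35"
}}

```text
time: 23.9
eef_pos: [0.639, 0.062, 0.2884]
orientation: [0.773, 0.634, 0.0, 0.0]
wrist_force: [0.0, 0.1, -1.2]
width: 0.0588
```

```bash
python3 - <<'E'
from h import *
to(P(2.27),-11.2)
z=np.load("top4.npz"); W=cloud("top",z["d"]); Z=W[...,2]; D=W[...,:2]-P(2.27)[:2]
h=(np.hypot(D[...,0],D[...,1])<.075)&(Z>.195)&(Z<.24); print(cv2.minAreaRect(W[h][:,:2].astype(np.float32)*1000),np.percentile(Z[h],[50,90]),P(2.27))
E
```

```text
t 23.9 pos [0.639  0.062  0.2884] yawy -11.24 shift [ 1.  -1.9 79.6] turn -0.04 F [ 0.   0.1 -1.2] w 0.0588
((635.1674194335938, 62.61091232299805), (114.6676254272461, 18.21208381652832), 78.93228912353516) [0.21676606 0.22051412] [0.63742595 0.06338039 0.20879527]
```

>>> {"fn": "drive_tool", "kwargs": {
  "rows": "1 -2.5 25 0 -0.35;0 0 25 0 -0.35;0 0 15 0 -0.35;0 0 9 0 -0.35;0 0 5 0 0;0 0 0 0 0.4;0 0 0 0 1;0 0 0 0 1;0 0 0 0 1;0 0 0 0 1;0 0 0 0 1;0 0 0 0 1",
  "force": 40
}}

```text
time: 25.1
eef_pos: [0.6373, 0.0632, 0.2092]
orientation: [0.773, 0.635, 0.0, 0.0]
wrist_force: [0.7, -0.1, 2.0]
width: 0.0156
```

>>> {"fn": "drive_tool", "kwargs": {
  "rows": "0 0 0 0 1;0 0 0 0 1;0 0 0 0 1;0 0 0 0 1;0 0 0 0 1"
}}

```text
time: 25.6
eef_pos: [0.6373, 0.0632, 0.2091]
orientation: [0.773, 0.635, 0.0, 0.0]
wrist_force: [0.7, -0.5, 3.1]
width: 0.0156
```

```bash
python3 - <<'E'
from h import *
to(P(2.27),-11.2)
A=np.r_[2.27,np.linspace(2.2,.22,19)]
prev=P(2.27)
for a in A[1:]:
    q=P(a);d=q-prev;prev=q;print(round(a,2),round(d[:2]@BX*1000,1),round(-d[2]*1000,1),np.round(q,4))
E
```

```text
t 25.6 pos [0.6373 0.0632 0.2091] yawy -11.21 shift [0.2 0.1 0.3] turn -0.01 F [ 0.7 -0.5  3.1] w 0.0156
2.2 -4.4 -4.9 [0.6331 0.0642 0.2137]
2.09 -7.7 -7.1 [0.6256 0.0657 0.2209]
1.98 -8.4 -6.2 [0.6173 0.0674 0.2271]
1.87 -9.0 -5.3 [0.6085 0.0691 0.2323]
1.76 -9.5 -4.2 [0.5991 0.071  0.2366]
1.65 -10.0 -3.2 [0.5894 0.0729 0.2398]
1.54 -10.2 -2.1 [0.5793 0.0749 0.2418]
1.43 -10.4 -0.9 [0.5691 0.0769 0.2428]
1.32 -10.4 0.2 [0.5589 0.0789 0.2425]
1.21 -10.4 1.4 [0.5487 0.0809 0.2412]
1.1 -10.1 2.5 [0.5388 0.0829 0.2387]
0.99 -9.8 3.6 [0.5291 0.0848 0.2351]
0.88 -9.4 4.6 [0.52   0.0866 0.2304]
0.77 -8.8 5.6 [0.5114 0.0883 0.2248]
0.66 -8.1 6.6 [0.5034 0.0899 0.2182]
0.55 -7.3 7.4 [0.4962 0.0913 0.2108]
0.44 -6.5 8.2 [0.4898 0.0926 0.2026]
0.33 -5.5 8.9 [0.4844 0.0937 0.1937]
0.22 -4.5 9.4 [0.4799 0.0946 0.1843]
```

>>> {"fn": "drive_tool", "kwargs": {
  "rows": "0 -4.4 -4.9 0 1;0 -7.7 -7.1 0 1;0 -8.4 -6.2 0 1;0 -9 -5.3 0 1;0 -9.5 -4.2 0 1;0 -10 -3.2 0 1;0 -10.2 -2.1 0 1;0 -10.4 -0.9 0 1;0 -10.4 0.2 0 1;0 -10.4 1.4 0 1"
}}

```text
time: 26.6
eef_pos: [0.547, 0.0811, 0.2412]
orientation: [0.773, 0.635, -0.0, -0.0]
wrist_force: [0.0, -0.1, 3.1]
width: 0.0159
```

>>> {"fn": "drive_tool", "kwargs": {
  "rows": "0 -10.1 2.5 0 1;0 -9.8 3.6 0 1;0 -9.4 4.6 0 1;0 -8.8 5.6 0 1;0 -8.1 6.6 0 1;0 -7.3 7.4 0 1;0 -6.5 8.2 0 1;0 -5.5 8.9 0 1;0 0 0 0 1;0 0 0 0 1"
}}

```text
time: 27.6
eef_pos: [0.4836, 0.0937, 0.1929]
orientation: [0.773, 0.635, -0.0, -0.001]
wrist_force: [-1.6, 2.1, -3.3]
width: 0.0154
```

```bash
python3 - <<'E'
from h import *
to(P(.22),-11.2); to(P(-.085),-11.2)
E
```

```text
t 27.6 pos [0.4836 0.0937 0.1929] yawy -11.21 shift [ 0.2 -3.8  8.6] turn -0.01 F [-1.6  2.1 -3.3] w 0.0154
t 27.6 pos [0.4836 0.0937 0.1929] yawy -11.21 shift [  0.2 -10.7  36.7] turn -0.01 F [-1.6  2.1 -3.3] w 0.0154
```

Now press down to the stop.

>>> {"fn": "drive_tool", "kwargs": {
  "rows": "0 -2 4.3 0 1;0 -1.9 4.3 0 1;0 -1.7 4 0 1;0 -1.5 4 0 1;0 -1.2 4 0 1;0 -0.9 4 0 1;0 -0.7 4 0 1;0 -0.4 3 0 1;0 -0.3 3 0 1;0 0 0 0 1"
}}

```text
time: 28.6
eef_pos: [0.4734, 0.0957, 0.1597]
orientation: [0.773, 0.635, -0.0, -0.0]
wrist_force: [-7.2, 1.4, 4.9]
width: 0.0153
```

>>> {"fn": "drive_tool", "kwargs": {
  "rows": "0 -0.2 1.5 0 1;0 0 1.5 0 1;0 0 1 0 1;0 0 1 0 1;0 0 0 0 1"
}}

```text
time: 29.1
eef_pos: [0.4733, 0.0958, 0.1565]
orientation: [0.773, 0.635, -0.0, -0.0]
wrist_force: [-13.1, 1.0, 16.2]
width: 0.0156
```

>>> {"fn": "drive_tool", "kwargs": {
  "rows": "0 0.4 1 0 1;0 0 0.5 0 1;0 0 0 0 1;0 0 0 0 1"
}}

```text
time: 29.5
eef_pos: [0.4734, 0.0958, 0.1563]
orientation: [0.773, 0.635, -0.001, -0.0]
wrist_force: [-19.3, 1.3, 26.7]
width: 0.0154
```

>>> {"fn": "drive_tool", "kwargs": {
  "rows": "0 0.2 -2.5 0 1;0 0.3 -2 0 1;0 0.3 -2 0 1;0 0.3 -2 0 1;0 0.3 -2 0 1;0 0 -1 0 1;0 0 0 0 1;0 0 0 0 1"
}}

```text
time: 30.3
eef_pos: [0.4741, 0.0956, 0.1643]
orientation: [0.773, 0.635, -0.001, -0.001]
wrist_force: [-10.1, 2.7, 3.9]
width: 0.0155
```

>>> {"fn": "drive_tool", "kwargs": {
  "rows": "0 0.5 -1 0 1;0 0.5 -1 0 1;0 0.5 -1 0 1;0 0.4 -1 0 1;0 0.3 -1 0 1;0 0 0 0 1;0 0 0 0 1"
}}

```text
time: 31.0
eef_pos: [0.4748, 0.0954, 0.1677]
orientation: [0.773, 0.635, -0.002, -0.002]
wrist_force: [-9.7, 3.9, -2.6]
width: 0.0153
```

>>> {"fn": "drive_tool", "kwargs": {
  "rows": "0 -0.3 -1 0 1;0 -0.3 -1 0 1;0 0 -1 0 1;0 0 0 0 1;0 0 0 0 1"
}}

```text
time: 31.5
eef_pos: [0.4755, 0.0953, 0.171]
orientation: [0.773, 0.635, -0.001, -0.001]
wrist_force: [-5.5, 2.9, -4.4]
width: 0.0159
```

>>> {"fn": "drive_tool", "kwargs": {
  "rows": "0 0 -1 0 1;0 0 -1 0 1;0 0 0 0 1;0 0 0 0 1"
}}

```text
time: 31.9
eef_pos: [0.476, 0.0951, 0.1733]
orientation: [0.773, 0.635, -0.001, -0.001]
wrist_force: [-3.2, 4.0, -14.5]
width: 0.0155
```

>>> {"fn": "drive_tool", "kwargs": {
  "rows": "0 0 -1 0 1;0 0 0 0 1;0 0 0 0 1"
}}

```text
time: 32.2
eef_pos: [0.4774, 0.0949, 0.1775]
orientation: [0.773, 0.635, 0.0, 0.001]
wrist_force: [-8.5, 3.1, 4.1]
width: 0.0151
```

```bash
python3 - <<'E'
from h import *
print(ctrl.state()["wrist_force"])
p,d=optics.grab_frame("scene"); c=cv2.resize(p[150:280,300:440],None,fx=5,fy=4.5);save("",'tug',c)
W=cloud("scene",d);hsv=cv2.cvtColor(p,cv2.COLOR_RGB2HSV);m=(hsv[...,0]<22)&(hsv[...,1]>150)&(abs(W[...,0]-.5)<.15)&(abs(W[...,1]-.1)<.2)
print(np.percentile(W[...,2][m],[80,95,98]))
E
```

```text
[-8.51904792  3.05265135  4.07096514]
[0.12545855 0.13304102 0.13450604]
```

View pics/tug.png

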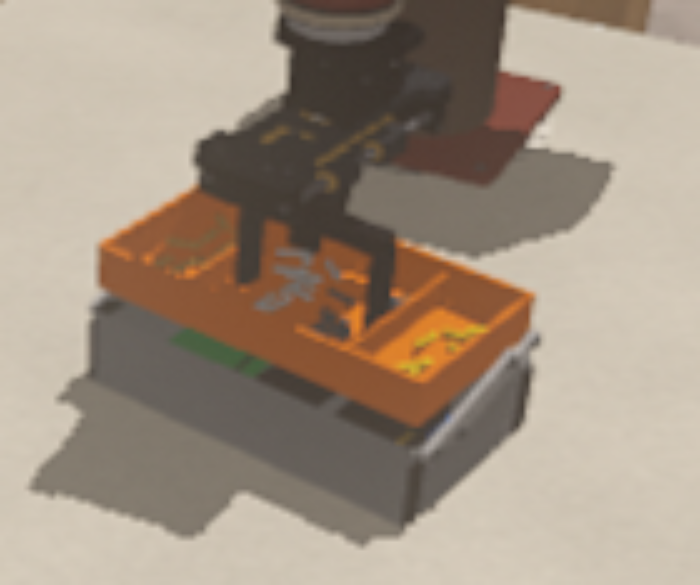

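The tug brought the tray up about 12 mm, and the force reversed instead of holding. So it isn't locked. I'll see how far it rises by itself, then press again.

>>> {"fn": "drive_tool", "kwargs": {
  "rows": "0 0.5 -1.5 0 1;0 0.5 -1.5 0 1;0 0 0 0 1;0 0 0 0 1"
}}

```text
time: 32.65
eef_pos: [0.4786, 0.0947, 0.1809]
orientation: [0.773, 0.635, 0.001, 0.001]
wrist_force: [-7.7, 2.0, 5.0]
width: 0.016
```

>>> {"fn": "drive_tool", "kwargs": {
  "rows": "0 0.5 -1.5 0 1;0 0.5 -1.5 0 1;0 0 0 0 1;0 0 0 0 1"
}}

```text
time: 33.05
eef_pos: [0.4798, 0.0944, 0.184]
orientation: [0.773, 0.635, 0.001, 0.001]
wrist_force: [-7.1, 1.7, 4.3]
width: 0.0152
```

>>> {"fn": "drive_tool", "kwargs": {
  "rows": "0 -2 4 0 1;0 -1.9 4 0 1;0 -1.6 4 0 1;0 -1.3 4 0 1;0 -1 4 0 1;0 -0.7 3 0 1;0 -0.4 2 0 1;0 -0.2 2 0 1;0 0 1 0 1;0 0 1 0 1;0 0 0 0 1"
}}

```text
time: 34.15
eef_pos: [0.4731, 0.0958, 0.1561]
orientation: [0.773, 0.635, 0.002, 0.003]
wrist_force: [-2.8, -2.5, 22.2]
width: 0.0153
```

>>> {"fn": "drive_tool", "kwargs": {
  "rows": "0 0 1 0 1;0 0 1 0 1;0 0 0.5 0 1;0 0 0 0 1;0 0 0 0 1;0 0 0 0 1"
}}

```text
time: 34.75
eef_pos: [0.4732, 0.0959, 0.1559]
orientation: [0.773, 0.635, 0.003, 0.003]
wrist_force: [-11.2, -3.6, 38.3]
width: 0.0156
```

>>> {"fn": "drive_tool", "kwargs": {
  "rows": "0 0 -2 0 1;0 0 -2 0 1;0 0.3 -2 0 1;0 0.3 -2 0 1;0 0.3 -2 0 1;0 0 -1 0 1;0 0 0 0 1;0 0 0 0 1"
}}

```text
time: 35.55
eef_pos: [0.4735, 0.0957, 0.162]
orientation: [0.773, 0.635, 0.002, 0.002]
wrist_force: [7.0, -2.0, 3.1]
width: 0.0154
```

>>> {"fn": "drive_tool", "kwargs": {
  "rows": "0 0.2 -1 0 1;0 0.2 -1 0 1;0 0 0 0 1;0 0 0 0 1"
}}

```text
time: 35.95
eef_pos: [0.4738, 0.0956, 0.1637]
orientation: [0.773, 0.635, 0.002, 0.002]
wrist_force: [6.9, -0.7, 2.8]
width: 0.0155
```

>>> {"fn": "drive_tool", "kwargs": {
  "rows": "0 0.2 -1 0 1;0 0.2 -1 0 1;0 0 0 0 1;0 0 0 0 1"
}}

```text
time: 36.35
eef_pos: [0.474, 0.0956, 0.1653]
orientation: [0.773, 0.635, 0.002, 0.002]
wrist_force: [7.2, -0.5, -0.8]
width: 0.0155
```

>>> {"fn": "drive_tool", "kwargs": {
  "rows": "0 0.2 -1 0 1;0 0.2 -1 0 1;0 0 0 0 1;0 0 0 0 1"
}}

```text
time: 36.75
eef_pos: [0.4742, 0.0955, 0.1663]
orientation: [0.773, 0.634, 0.002, 0.002]
wrist_force: [10.7, -0.5, -5.0]
width: 0.0154
```

>>> {"fn": "drive_tool", "kwargs": {
  "rows": "0 0.2 -1 0 1;0 0 0 0 1;0 0 0 0 1"
}}

```text
time: 37.05
eef_pos: [0.4744, 0.0955, 0.1672]
orientation: [0.773, 0.634, 0.002, 0.002]
wrist_force: [11.4, -0.5, -5.8]
width: 0.0154
```

>>> {"fn": "drive_tool", "kwargs": {
  "rows": "0 0.8 -1 0 1;0 0.5 -1 0 1;0 0 0 0 1;0 0 0 0 1"
}}

```text
time: 37.45
eef_pos: [0.4748, 0.0954, 0.1688]
orientation: [0.773, 0.635, 0.001, 0.001]
wrist_force: [7.6, 0.6, -6.8]
width: 0.0161
```

>>> {"fn": "drive_tool", "kwargs": {
  "rows": "0 0.3 -1 0 1;0 0 0 0 1;0 0 0 0 1"
}}

```text
time: 37.75
eef_pos: [0.475, 0.0953, 0.1697]
orientation: [0.773, 0.635, 0.001, 0.001]
wrist_force: [7.6, 0.9, -6.3]
width: 0.0156
```

>>> {"fn": "drive_tool", "kwargs": {
  "rows": "0 0.3 -1 0 1;0 0 0 0 1;0 0 0 0 1"
}}

```text
time: 38.05
eef_pos: [0.4752, 0.0953, 0.1706]
orientation: [0.773, 0.635, 0.001, 0.001]
wrist_force: [8.7, 0.8, -6.5]
width: 0.0155
```

>>> {"fn": "drive_tool", "kwargs": {
  "rows": "0 0.2 -1 0 1;0 0 0 0 1;0 0 0 0 1"
}}

```text
time: 38.35
eef_pos: [0.4752, 0.0953, 0.171]
orientation: [0.773, 0.635, 0.001, 0.001]
wrist_force: [9.2, 1.1, -9.6]
width: 0.0158
```

>>> {"fn": "drive_tool", "kwargs": {
  "rows": "0 0.4 -0.7 0 1;0 0 0 0 1;0 0 0 0 1;0 0 0 0 1"
}}

```text
time: 38.75
eef_pos: [0.4753, 0.0953, 0.1714]
orientation: [0.773, 0.635, 0.001, 0.001]
wrist_force: [9.3, 0.7, -12.5]
width: 0.0157
```

>>> {"fn": "drive_tool", "kwargs": {
  "rows": "0 0.3 -0.7 0 1;0 0 0 0 1;0 0 0 0 1;0 0 0 0 1"
}}

```text
time: 39.15
eef_pos: [0.4754, 0.0952, 0.1717]
orientation: [0.773, 0.635, 0.0, 0.0]
wrist_force: [9.3, 1.2, -13.5]
width: 0.0158
```

>>> {"fn": "drive_tool", "kwargs": {
  "rows": "0 0.3 -1 0 1;0 0 0 0 1;0 0 0 0 1;0 0 0 0 1"
}}

```text
time: 39.55
eef_pos: [0.4764, 0.0951, 0.1746]
orientation: [0.773, 0.635, 0.001, 0.001]
wrist_force: [4.5, -0.3, 0.2]
width: 0.0154
```

>>> {"fn": "drive_tool", "kwargs": {
  "rows": "0 0.2 -0.8 0 1;0 0 0 0 1;0 0 0 0 1;0 0 0 0 1;0 0 0 0 1"
}}

```text
time: 40.05
eef_pos: [0.4768, 0.095, 0.1761]
orientation: [0.773, 0.635, 0.001, 0.001]
wrist_force: [5.4, -1.0, -0.2]
width: 0.0154
```

```bash
python3 - <<'E'
from h import *
to(P(.06))
p,d=optics.grab_frame("scene"); c=cv2.resize(p[150:280,300:440],None,fx=5,fy=4.5);save("",'tug2',c)
W=cloud("scene",d);hsv=cv2.cvtColor(p,cv2.COLOR_RGB2HSV);m=(hsv[...,0]<22)&(hsv[...,1]>150)&(abs(W[...,0]-.5)<.15)&(abs(W[...,1]-.1)<.2)
print(np.percentile(W[...,2][m],[80,95,98]))
E
```

```text
t 40.05 pos [0.4768 0.095  0.1761] yawy -11.23 shift [ 0.2 -1.5  6.2] turn None F [ 5.4 -1.  -0.2] w 0.0154
[0.12435141 0.13166832 0.13339065]
```

View pics/tug2.png

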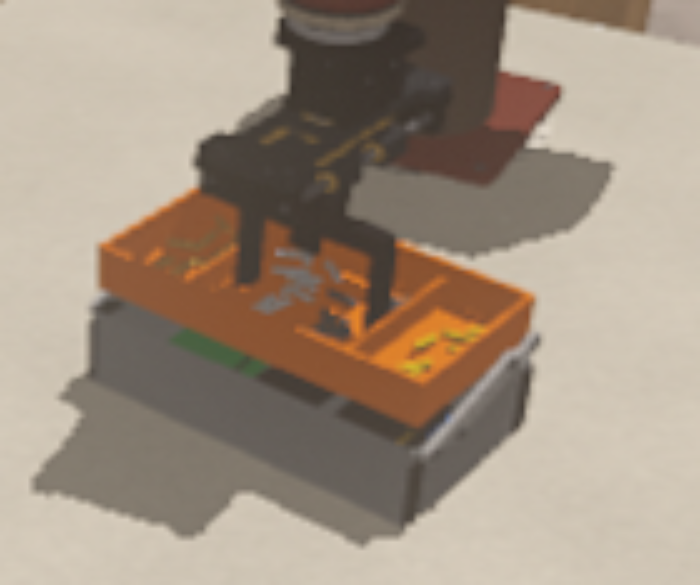

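It came up again: both catches gave way at about 10 N beyond the tray's weight. I'll let it rise fully and press a third time, square on the stop and held a little longer.

>>> {"fn": "drive_tool", "kwargs": {
  "rows": "0 1.3 -3 0 1;0 1.3 -3 0 1;0 1 -2 0 1;0 0 0 0 1;0 0 0 0 1"
}}

```text
time: 40.6
eef_pos: [0.4792, 0.0945, 0.183]
orientation: [0.773, 0.635, 0.0, 0.0]
wrist_force: [4.5, 0.1, -3.6]
width: 0.0156
```

```bash
python3 - <<'E'
from h import *
to(P(.22),-11.2); to(P(-.085))
E
```

```text
t 40.6 pos [0.4792 0.0945 0.183 ] yawy -11.23 shift [ 0.2  0.7 -1.3] turn -0.03 F [ 4.5  0.1 -3.6] w 0.0156
t 40.6 pos [0.4792 0.0945 0.183 ] yawy -11.23 shift [ 0.2 -6.2 26.7] turn None F [ 4.5  0.1 -3.6] w 0.0156
```

>>> {"fn": "drive_tool", "kwargs": {
  "rows": "0 -0.8 4 0 1;0 -1 4 0 1;0 -0.9 4 0 1;0 -0.8 4 0 1;0 -0.6 4 0 1;0 -0.5 3 0 1;0 -0.3 2 0 1;0 0 2 0 1;0 0 1 0 1;0 0 1 0 1;0 0 0 0 1"
}}

```text
time: 41.7
eef_pos: [0.4732, 0.0958, 0.1559]
orientation: [0.773, 0.635, -0.001, -0.001]
wrist_force: [-9.7, 1.4, 17.1]
width: 0.0153
```

>>> {"fn": "drive_tool", "kwargs": {
  "rows": "0 -0.5 1 0 1;0 0 1 0 1;0 0 1 0 1;0 0 0 0 1;0 0 0 0 1;0 0 0 0 1;0 0 0 0 1;0 0 0 0 1"
}}

```text
time: 42.5
eef_pos: [0.4733, 0.0958, 0.1556]
orientation: [0.773, 0.635, -0.0, -0.0]
wrist_force: [-16.6, -0.7, 34.7]
width: 0.0152
```

>>> {"fn": "drive_tool", "kwargs": {
  "rows": "0 0 -2 0 1;0 0 -2 0 1;0 0.2 -2 0 1;0 0.2 -2 0 1;0 0.2 -2 0 1;0 0.2 -2 0 1;0 0.2 -1 0 1;0 0 0 0 1;0 0 0 0 1"
}}

```text
time: 43.4
eef_pos: [0.4742, 0.0955, 0.1643]
orientation: [0.773, 0.635, -0.0, -0.0]
wrist_force: [-3.9, 2.2, 1.9]
width: 0.0154
```

Now tug, logging each step.

>>> {"fn": "drive_tool", "kwargs": {
  "rows": "0 0.3 -1 0 1;0 0.2 -1 0 1;0 0.2 -1 0 1;0 0 0 0 1;0 0 0 0 1"
}}

```text
time: 43.9
eef_pos: [0.4747, 0.0954, 0.1673]
orientation: [0.773, 0.635, -0.0, -0.0]
wrist_force: [-4.5, 2.2, -2.7]
width: 0.0156
```

>>> {"fn": "drive_tool", "kwargs": {
  "rows": "0 0.2 -1 0 1;0 0.2 -1 0 1;0 0.2 -1 0 1;0 0 0 0 1;0 0 0 0 1"
}}

```text
time: 44.4
eef_pos: [0.4754, 0.0952, 0.1704]
orientation: [0.773, 0.635, -0.0, -0.0]
wrist_force: [-4.8, 3.4, -4.6]
width: 0.0159
```

>>> {"fn": "drive_tool", "kwargs": {
  "rows": "0 0.2 -1 0 1;0 0.2 -0.5 0 1;0 0 0 0 1;0 0 0 0 1"
}}

```text
time: 44.8
eef_pos: [0.4757, 0.0952, 0.1715]
orientation: [0.773, 0.635, -0.001, -0.001]
wrist_force: [-2.4, 3.6, -11.4]
width: 0.0156
```

>>> {"fn": "drive_tool", "kwargs": {
  "rows": "0 0.1 -0.6 0 1;0 0 0 0 1;0 0 0 0 1"
}}

```text
time: 45.1
eef_pos: [0.4768, 0.095, 0.1747]
orientation: [0.773, 0.635, 0.0, 0.0]
wrist_force: [-9.5, 2.7, 5.0]
width: 0.0155
```

>>> {"fn": "drive_tool", "kwargs": {
  "rows": "0 0.1 -0.6 0 1;0 0 0 0 1;0 0 0 0 1"
}}

```text
time: 45.4
eef_pos: [0.4772, 0.0949, 0.1763]
orientation: [0.773, 0.635, 0.001, 0.001]
wrist_force: [-8.9, 2.1, 5.1]
width: 0.0154
```

>>> {"fn": "drive_tool", "kwargs": {
  "rows": "0 0.1 -0.6 0 1;0 0 0 0 1;0 0 0 0 1"
}}

```text
time: 45.7
eef_pos: [0.4775, 0.0948, 0.177]
orientation: [0.773, 0.635, 0.001, 0.001]
wrist_force: [-9.3, 2.2, 4.8]
width: 0.0155
```

The third catch also gave way, at about 12 N total pull. I'll press once more, harder and with the sideways load removed. Then I'll let the tray rest fully on the latch before tugging.

>>> {"fn": "drive_tool", "kwargs": {
  "rows": "0 0.2 -3 0 1;0 0.6 -3 0 1;0 0.3 -2 0 1;0 0 0 0 1;0 0 0 0 1;0 -2 4 0 1;0 -1.5 4 0 1;0 -1.4 4 0 1;0 -1.2 4 0 1;0 -1 4 0 1;0 -0.6 4 0 1;0 -0.4 4 0 1"
}}

```text
time: 46.9
eef_pos: [0.4729, 0.0958, 0.1564]
orientation: [0.773, 0.635, 0.003, 0.003]
wrist_force: [7.2, -1.6, 5.6]
width: 0.0156
```

>>> {"fn": "drive_tool", "kwargs": {
  "rows": "0 0 3 0 1;0 0 2 0 1;0 0 1 0 1;0 0 0 0 1;0 0 0 0 1"
}}

```text
time: 47.4
eef_pos: [0.4732, 0.0958, 0.1553]
orientation: [0.773, 0.635, 0.003, 0.003]
wrist_force: [-10.4, -4.4, 38.8]
width: 0.016
```

>>> {"fn": "drive_tool", "kwargs": {
  "rows": "0 0.3 1.5 0 1;0 0 1.5 0 1;0 0 0 0 1;0 0 0 0 1;0 0 0 0 1"
}}

```text
time: 47.9
eef_pos: [0.4735, 0.096, 0.1546]
orientation: [0.773, 0.635, 0.003, 0.003]
wrist_force: [-20.5, -3.8, 56.3]
width: 0.0158
```

>>> {"fn": "drive_tool", "kwargs": {
  "rows": "0 0 -3 0 1;0 0 -3 0 1;0 0 -2 0 1;0 0.2 -2 0 1;0 0.2 -2 0 1;0 0.2 -2 0 1;0 0.2 -1 0 1;0 0 0 0 1"
}}

```text
time: 48.7
eef_pos: [0.4737, 0.0957, 0.1622]
orientation: [0.773, 0.635, 0.003, 0.003]
wrist_force: [6.4, -0.8, 2.5]
width: 0.0156
```

>>> {"fn": "drive_tool", "kwargs": {
  "rows": "0 0.5 -1 0 1;0 0.3 -1 0 1;0 0.3 -1 0 1;0 0 0 0 1;0 0 0 0 1;0 0 0 0 1;0 0 0 0 1"
}}

```text
time: 49.4
eef_pos: [0.4741, 0.0957, 0.1643]
orientation: [0.773, 0.635, 0.002, 0.002]
wrist_force: [6.6, -1.3, -0.7]
width: 0.0153
```

>>> {"fn": "drive_tool", "kwargs": {
  "rows": "0 0.3 -1 0 1;0 0.3 -1 0 1;0 0.2 -1 0 1;0 0 0 0 1;0 0 0 0 1"
}}

```text
time: 49.9
eef_pos: [0.4744, 0.0956, 0.1663]
orientation: [0.773, 0.635, 0.002, 0.002]
wrist_force: [9.2, -0.1, -6.4]
width: 0.0157
```

>>> {"fn": "drive_tool", "kwargs": {
  "rows": "0 0.5 -1 0 1;0 0.5 -1 0 1;0 0 0 0 1;0 0 0 0 1"
}}

```text
time: 50.3
eef_pos: [0.4748, 0.0955, 0.168]
orientation: [0.773, 0.635, 0.001, 0.001]
wrist_force: [6.6, -0.0, -6.3]
width: 0.0155
```

>>> {"fn": "drive_tool", "kwargs": {
  "rows": "0 0.5 -1 0 1;0 0.3 -0.5 0 1;0 0 0 0 1;0 0 0 0 1"
}}

```text
time: 50.7
eef_pos: [0.4751, 0.0954, 0.1692]
orientation: [0.773, 0.635, 0.001, 0.001]
wrist_force: [5.8, 0.1, -6.1]
width: 0.0152
```

>>> {"fn": "drive_tool", "kwargs": {
  "rows": "0 0.2 -0.8 0 1;0 0 0 0 1;0 0 0 0 1"
}}

```text
time: 51.0
eef_pos: [0.4752, 0.0954, 0.1697]
orientation: [0.773, 0.635, 0.001, 0.001]
wrist_force: [6.5, 1.5, -7.8]
width: 0.0156
```

>>> {"fn": "drive_tool", "kwargs": {
  "rows": "0 0.2 -0.8 0 1;0 0 0 0 1;0 0 0 0 1"
}}

```text
time: 51.3
eef_pos: [0.4753, 0.0954, 0.1701]
orientation: [0.773, 0.635, 0.001, 0.0]
wrist_force: [7.6, 0.8, -10.2]
width: 0.0156
```

>>> {"fn": "drive_tool", "kwargs": {
  "rows": "0 0.2 -0.7 0 1;0 0 0 0 1;0 0 0 0 1"
}}

```text
time: 51.6
eef_pos: [0.4754, 0.0953, 0.1705]
orientation: [0.773, 0.635, 0.001, 0.0]
wrist_force: [9.1, 1.1, -11.3]
width: 0.0157
```

>>> {"fn": "drive_tool", "kwargs": {
  "rows": "0 0.3 -0.6 0 1;0 0 0 0 1;0 0 0 0 1"
}}

```text
time: 51.9
eef_pos: [0.4754, 0.0953, 0.1707]
orientation: [0.773, 0.635, 0.0, 0.0]
wrist_force: [8.4, 1.2, -13.2]
width: 0.0159
```

>>> {"fn": "drive_tool", "kwargs": {
  "rows": "0 0.3 -0.6 0 1;0 0 0 0 1;0 0 0 0 1"
}}

```text
time: 52.2
eef_pos: [0.4755, 0.0953, 0.171]
orientation: [0.773, 0.635, 0.0, -0.0]
wrist_force: [8.4, 0.8, -14.8]
width: 0.0153
```

>>> {"fn": "drive_tool", "kwargs": {
  "rows": "0 0.3 -0.6 0 1;0 0 0 0 1;0 0 0 0 1"
}}

```text
time: 52.5
eef_pos: [0.4757, 0.0953, 0.1715]
orientation: [0.773, 0.635, -0.0, -0.0]
wrist_force: [8.1, 1.8, -14.9]
width: 0.0153
```

>>> {"fn": "drive_tool", "kwargs": {
  "rows": "0 0.3 -0.6 0 1;0 0 0 0 1;0 0 0 0 1"
}}

```text
time: 52.8
eef_pos: [0.4768, 0.0951, 0.1749]
orientation: [0.773, 0.635, 0.001, 0.001]
wrist_force: [3.4, 0.2, 0.5]
width: 0.0157
```

The fourth catch held at 8 N net, then gave way. I'll do one brisk full press straight from here, with a short dwell. The push-push may simply need pressing again without being let up first.

>>> {"fn": "drive_tool", "kwargs": {
  "rows": "0 -0.9 5 0 1;0 -0.8 5 0 1;0 -0.6 5 0 1;0 -0.4 4 0 1;0 -0.2 3 0 1;0 -0.1 2 0 1;0 0 0 0 1"
}}

```text
time: 53.5
eef_pos: [0.4733, 0.0959, 0.1546]
orientation: [0.773, 0.635, -0.0, 0.0]
wrist_force: [-14.2, -0.2, 32.1]
width: 0.0156
```

>>> {"fn": "drive_tool", "kwargs": {
  "rows": "0 0.1 -4 0 1;0 0.4 -4 0 1;0 0.5 -3 0 1;0 0.3 -2 0 1;0 0.4 -2 0 1;0 0.3 -1 0 1;0 0 0 0 1;0 0 0 0 1"
}}

```text
time: 54.3
eef_pos: [0.4744, 0.0955, 0.1653]
orientation: [0.773, 0.635, -0.001, -0.001]
wrist_force: [0.9, 3.0, -3.7]
width: 0.0156
```

>>> {"fn": "drive_tool", "kwargs": {
  "rows": "0 0.3 -1.2 0 1;0 0.3 -1.2 0 1;0 0.2 -1 0 1;0 0 0 0 1;0 0 0 0 1"
}}

```text
time: 54.8
eef_pos: [0.4754, 0.0953, 0.1693]
orientation: [0.773, 0.635, -0.0, -0.001]
wrist_force: [-3.6, 3.7, -4.4]
width: 0.0157
```

>>> {"fn": "drive_tool", "kwargs": {
  "rows": "0 0.2 -1 0 1;0 0 0 0 1;0 0 0 0 1"
}}

```text
time: 55.1
eef_pos: [0.4756, 0.0953, 0.1701]
orientation: [0.773, 0.635, -0.0, -0.001]
wrist_force: [-2.3, 5.0, -9.2]
width: 0.0157
```

>>> {"fn": "drive_tool", "kwargs": {
  "rows": "0 0 -0.6 0 1;0 0 0 0 1;0 0 0 0 1"
}}

```text
time: 55.4
eef_pos: [0.4757, 0.0952, 0.1707]
orientation: [0.773, 0.635, -0.0, -0.0]
wrist_force: [-2.2, 3.9, -13.1]
width: 0.0159
```

>>> {"fn": "drive_tool", "kwargs": {
  "rows": "0 0 -0.6 0 1;0 0 0 0 1;0 0 0 0 1"
}}

```text
time: 55.7
eef_pos: [0.477, 0.095, 0.1744]
orientation: [0.773, 0.635, 0.001, 0.001]
wrist_force: [-7.3, 2.9, 4.0]
width: 0.0153
```

Five catches have all let go at about 8–9 N on the bolt, well past hook contact, whatever the press force (17–56 N). With 16 s left I'll press once more and tug gently, about 4–5 N beyond the tray's weight. That's enough to feel the hook stop it. Then I'll release.

>>> {"fn": "drive_tool", "kwargs": {
  "rows": "0 -1.3 5 0 1;0 -1 5 0 1;0 -0.7 5 0 1;0 -0.5 4 0 1;0 -0.3 3 0 1;0 -0.2 3 0 1;0 0 1 0 1;0 0 0 0 1;0 0 0 0 1;0 0 0 0 1"
}}

```text
time: 56.7
eef_pos: [0.4736, 0.0958, 0.1541]
orientation: [0.773, 0.635, 0.001, 0.001]
wrist_force: [-27.9, 1.9, 43.6]
width: 0.0158
```

>>> {"fn": "drive_tool", "kwargs": {
  "rows": "0 0 -4 0 1;0 0.3 -3 0 1;0 0.3 -3 0 1;0 0.3 -2.5 0 1;0 0.4 -2 0 1;0 0.3 -1.5 0 1;0 0.3 -1 0 1;0 0 0 0 1;0 0 0 0 1"
}}

```text
time: 57.6
eef_pos: [0.4745, 0.0954, 0.1645]
orientation: [0.773, 0.635, 0.0, 0.0]
wrist_force: [-5.7, 3.7, -1.4]
width: 0.0155
```

>>> {"fn": "drive_tool", "kwargs": {
  "rows": "0 0.1 -1.3 0 1;0 0.1 -1.3 0 1;0 0.1 -1.2 0 1;0 0 0 0 1;0 0 0 0 1"
}}

```text
time: 58.1
eef_pos: [0.4752, 0.0953, 0.1681]
orientation: [0.773, 0.635, 0.001, 0.001]
wrist_force: [-4.0, 3.1, -3.2]
width: 0.0156
```

>>> {"fn": "drive_tool", "kwargs": {
  "rows": "0 0.1 -0.8 0 1;0 0 0 0 1;0 0 0 0 1"
}}

```text
time: 58.4
eef_pos: [0.4751, 0.0953, 0.168]
orientation: [0.773, 0.635, 0.001, 0.001]
wrist_force: [-1.1, 2.8, -3.8]
width: 0.0154
```

>>> {"fn": "drive_tool", "kwargs": {
  "rows": "0 0.1 -0.8 0 1;0 0 0 0 1;0 0 0 0 1"
}}

```text
time: 58.7
eef_pos: [0.4752, 0.0953, 0.1685]
orientation: [0.773, 0.635, 0.001, 0.001]
wrist_force: [1.2, 2.8, -3.9]
width: 0.0156
```

>>> {"fn": "drive_tool", "kwargs": {
  "rows": "0 0.1 -0.6 0 1;0 0 0 0 1;0 0 0 0 1"
}}

```text
time: 59.0
eef_pos: [0.4752, 0.0953, 0.169]
orientation: [0.773, 0.635, 0.0, 0.0]
wrist_force: [4.3, 3.3, -6.4]
width: 0.0158
```

>>> {"fn": "drive_tool", "kwargs": {
  "rows": "0 0.3 -0.7 0 1;0 0 0 0 1;0 0 0 0 1"
}}

```text
time: 59.3
eef_pos: [0.4753, 0.0953, 0.1694]
orientation: [0.773, 0.635, 0.0, 0.0]
wrist_force: [4.7, 2.0, -9.2]
width: 0.0152
```

>>> {"fn": "drive_tool", "kwargs": {
  "rows": "0 0.3 -0.7 0 1;0 0 0 0 1;0 0 0 0 1"
}}

```text
time: 59.6
eef_pos: [0.4754, 0.0953, 0.1697]
orientation: [0.773, 0.635, 0.0, 0.0]
wrist_force: [4.5, 2.7, -10.8]
width: 0.0154
```

>>> {"fn": "drive_tool", "kwargs": {
  "rows": "0 0.2 -0.5 0 1;0 0 0 0 1;0 0 0 0 1"
}}

```text
time: 59.9
eef_pos: [0.4755, 0.0952, 0.17]
orientation: [0.773, 0.635, 0.0, -0.0]
wrist_force: [5.6, 3.3, -10.4]
width: 0.0156
```

Held: about 5 N beyond the weight, with the tray stopped by the hook. I'll set it down gently and let go.

>>> {"fn": "drive_tool", "kwargs": {
  "rows": "0 -0.4 2 0 1;0 -0.4 2 0 1;0 -0.3 2 0 1;0 -0.2 1.5 0 1;0 0 0 0 1;0 0 0 0 1"
}}

```text
time: 60.5
eef_pos: [0.4742, 0.0955, 0.1637]
orientation: [0.773, 0.635, 0.0, 0.0]
wrist_force: [-1.0, 1.5, 1.2]
width: 0.0156
```

>>> {"fn": "drive_tool", "kwargs": {
  "rows": "0 0 0 0 0.8;0 0 0 0 0.4;0 0 0 0 0;0 0 0 0 0;0 0 0 0 0;0 0 0 0 0;0 0 0 0 0"
}}

```text
time: 61.2
eef_pos: [0.4742, 0.0955, 0.1632]
orientation: [0.773, 0.635, -0.0, 0.0]
wrist_force: [0.1, -0.9, -0.5]
width: 0.0422
```

>>> {"fn": "drive_tool", "kwargs": {
  "rows": "0 0 -10 0 0;0 0 -25 0 0;0 0 -40 0 0;0 0 -40 0 0;0 -45 0 0 0;0 -45 0 0 0;0 0 0 0 0"
}}

```text
time: 61.9
eef_pos: [0.3822, 0.1138, 0.2788]
orientation: [0.772, 0.635, 0.0, -0.0]
wrist_force: [0.5, -1.1, 0.4]
width: 0.0436
```

```bash
python3 - <<'E'
from h import *
p,d=optics.grab_frame("scene"); c=cv2.resize(p[150:280,300:440],None,fx=5,fy=4.5);save("",'end',c)
W=cloud("scene",d);hsv=cv2.cvtColor(p,cv2.COLOR_RGB2HSV);m=(hsv[...,0]<22)&(hsv[...,1]>150)&(abs(W[...,0]-.5)<.15)&(abs(W[...,1]-.1)<.2)
print(np.percentile(W[...,2][m],[80,95,98]),ctrl.state()["time"])
h=(abs(W[...,0]-.474)<.09)&(abs(W[...,1]-.0957)<.09)&(W[...,2]>.145)&(W[...,2]<.2);print(np.percentile(W[...,2][h],[50,90,97]))
E
```

```text
[0.113375   0.12082497 0.1223835 ] 61.95
[0.17005537 0.17675276 0.1781984 ]
```

View pics/end.png

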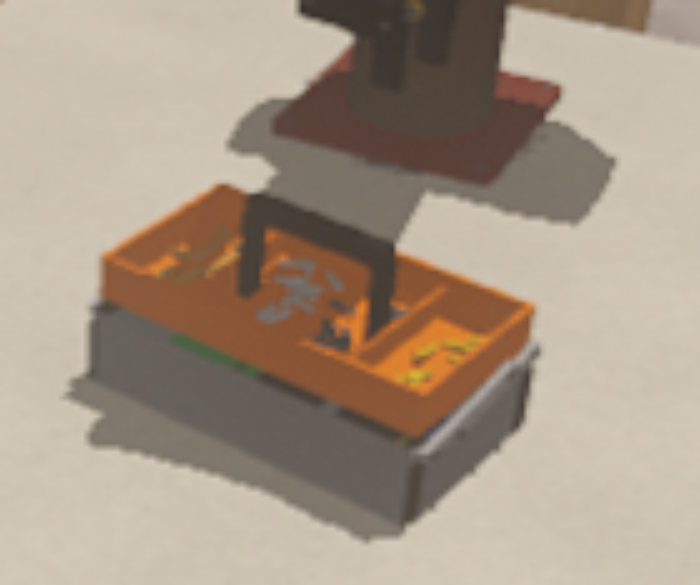

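The tray is down at its original latched height: rim p95 0.1208 against 0.1211 at the start, handle p90 0.1768 against 0.1763. The gripper is clear of everything.

```bash
python3 -c "
from h import *
print(ctrl.finish_job())"
```

```text
the job is handed in; nothing more can be done
None
```

The tray is closed at its latched height with the battery inside, but I couldn't show that the lock holds against more than a gentle tug. I handed the job in at about 62 s.

- **Opening and battery:** I pressed the tray to its stop, let it pop up and swung it open. The black-and-yellow battery went flat onto the blue pad in the +y bay. Depth showed it level and parallel to the box, with its top at about 50 mm against 51 mm expected. The turquoise look-alikes and bystanders were never handled, though I took no full picture at the end to check them.
- **Latching trouble:** I swung the tray shut and pressed it to the stop. It caught, but came up again under the tug. That happened five times in a row, at about 8–10 N on the bolt, with press forces from about 25 to 56 N. I don't know why it gives way there, so the catch may be weak.
- **Last press and tug:** The sixth catch stopped the tray at the hook and held about 5 N beyond its weight for under a second. I didn't pull harder on that one, because the earlier catches had let go not far above that and time was short.
- **Final check:** After I let go, the tray rim and handle were back at their starting heights (rim 0.121 m, handle 0.177 m) and the gripper was touching nothing.

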